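# Make up two sample kits from the bench stock

## Task

Make up the two sampling kits: the square tray gets one vial in its cradle and the squat jar standing on its round pad; the long tray gets one vial in its cradle and the tall bottle standing on its round pad. Always take the vial that lies at the front of the sloped lane, so that those behind roll down; the third vial stays in the lane and ends up at its front, and the steel cup is left where it stands.

Things in the scene. Friction and masses are not known exactly. Their poses are not given: they have to be found in the camera images.
- lane: fixed aluminium lane, 77 mm wide, 210 mm long, sloping 0.17 rad down to its -x end, to a low stop. Origin: on the table under the middle of a vial at the front place (that middle is at z = 46 mm, axis along lane y). The front place has no side walls; floor and stop are 40 mm wide there. Three vials in a row, 28 mm apart; lift out the front one and the others roll to the stop within 1 s.
- vial_a: amber glass vial with black cap: cylinder 28 mm across, 61 mm long, 30 g, lying across the sloped lane. Origin: its middle; long axis = body y (cap at +y). Grip it across its two flat ends from above: lane and cradles support only its middle 40 mm, the ends are free. At the start it is the front one.
- vial_b: amber glass vial with black cap: cylinder 28 mm across, 61 mm long, 30 g, lying across the sloped lane. Origin: its middle; long axis = body y (cap at +y). Grip it across its two flat ends from above: lane and cradles support only its middle 40 mm, the ends are free. At the start it is the second one.
- vial_c: amber glass vial with black cap: cylinder 28 mm across, 61 mm long, 30 g, lying across the sloped lane. Origin: its middle; long axis = body y (cap at +y). Grip it across its two flat ends from above: lane and cradles support only its middle 40 mm, the ends are free. At the start it is the third, the rearmost; it is not for a kit.
- jar: squat white plastic jar with a grey lid, 54 mm across the lid (52 mm below it), 45 mm tall (lid from 30 mm up), about 90 g, standing on the stock board. Origin: centre of its underside, z up.
- bottle: tall white plastic bottle, body 40 mm across up to 56 mm height, then a shoulder and a black cap 25 mm across; 86 mm tall in all, about 100 g, standing on the stock board. Origin: centre of its underside, z up.
- cup: open round cup of plain steel, 50 mm across, 32 mm tall, standing on the stock board; not for a kit. Origin: centre of its underside.
- board: flat grey stock board, 240 mm (x) by 100 mm (y), 8 mm thick, fixed. Jar, bottle and cup stand on it in any order in a row along its x, about 78 mm apart. Origin: centre of its underside.
- tray_square: square white kit tray, 130 x 130 mm with a 10 mm rim. Origin: centre of its underside. Fixed. Grey V cradle (40 mm in y, 46 mm in x): valley along y at x = -38 mm, y = 0; a vial seated in it has its middle at z = 31.5 mm, long axis along tray y (cap either side), ends overhanging. Black round pad, 66 mm across, centre x = 27 mm, y = 0, top at z = 8 mm.
- tray_long: long white kit tray, 190 mm (x) by 84 mm (y) with a 10 mm rim. Origin: centre of its underside. Fixed. Grey V cradle (40 mm in y, 46 mm in x): valley along y at x = -55 mm, y = 0; a vial seated in it has its middle at z = 31.5 mm, long axis along tray y (cap either side), ends overhanging. Black round pad, 54 mm across, centre x = 50 mm, y = 0, top at z = 8 mm.
Things that resemble listed ones, but are neither listed nor needed, are in the scene too. What is shaped like the jar but brown or pink is not meant.

How it is judged:
At the end, for the whole second after the job is handed in: A first or second vial seated in each cradle (10 mm across, 12 mm along, 0.2 rad); jar on the square tray's pad, bottle on the long one's (12 mm, upright within 0.1 rad); third vial at the lane's front (12 mm); cup within 30 mm of its start; all at rest (((x of vial_a in the frame of tray_square between -0.048 and -0.028 m and y of vial_a in the frame of tray_square between -0.012 and 0.012 m and z of vial_a in the frame of tray_square between 0.027 and 0.0365 m and angle between the y axis of vial_a and the y axis of tray_square, either way round below 0.2 rad and x of vial_b in the frame of tray_long between -0.065 and -0.045 m and y of vial_b in the frame of tray_long between -0.012 and 0.012 m and z of vial_b in the frame of tray_long between 0.027 and 0.0365 m and angle between the y axis of vial_b and the y axis of tray_long, either way round below 0.2 rad) or (x of vial_a in the frame of tray_long between -0.065 and -0.045 m and y of vial_a in the frame of tray_long between -0.012 and 0.012 m and z of vial_a in the frame of tray_long between 0.027 and 0.0365 m and angle between the y axis of vial_a and the y axis of tray_long, either way round below 0.2 rad and x of vial_b in the frame of tray_square between -0.048 and -0.028 m and y of vial_b in the frame of tray_square between -0.012 and 0.012 m and z of vial_b in the frame of tray_square between 0.027 and 0.0365 m and angle between the y axis of vial_b and the y axis of tray_square, either way round below 0.2 rad)) and x of jar in the frame of tray_square between 0.015 and 0.039 m and y of jar in the frame of tray_square between -0.012 and 0.012 m and z of jar in the frame of tray_square between 0.004 and 0.012 m and angle between each of jar, bottle's own z axis and vertical below 0.1 rad and x of bottle in the frame of tray_long between 0.038 and 0.062 m and y of bottle in the frame of tray_long between -0.012 and 0.012 m and z of bottle in the frame of tray_long between 0.004 and 0.012 m and x of vial_c in the frame of lane between -0.012 and 0.012 m and y of vial_c in the frame of lane between -0.015 and 0.015 m and z of vial_c in the frame of lane between 0.038 and 0.054 m and linear speed of each of vial_a, vial_b, vial_c, jar, bottle below 0.02 m/s and distance of cup from where it was at the start of the episode below 0.03 m); the robot touches nothing.
It fails at once if a vial is taken from behind: the second vial lifted while the first is still in the lane (z of vial_b in the frame of lane above 0.075 m and distance between vial_a and lane below 0.06 m).
It fails at once if the third vial is lifted out of the lane (z of vial_c in the frame of lane above 0.085 m or z of vial_c in the frame of lane below 0.03 m).
It fails at once if the steel cup is shifted by more than 30 mm (distance of cup from where it was at the start of the episode above 0.03 m).
It also fails if it takes over 128 s, if anything falls off the work surface, if the arm or the gripper's body presses on something with over 40 N, if the wrist force passes 120 N, or if a joint passes its speed limit or range.

## Robot

A 6-joint arm with a two-finger parallel gripper is mounted at the origin on the work surface. World frame = base frame: x ahead of the robot, y to its left, z up, the work surface at z = 0. Lengths are in m, angles in rad, forces in N, time in s.
With the tool pointing down it reaches from about 0.225 to 0.875 m from the base axis. Payload 3.4 kg.
Tool frame: the origin (TCP) lies at the very end of the fingers, on their centre line; the grasp point (between the pads) lies behind it (manip.grasp_offset is the z of the grasp point in the tool frame, in m); z points along the fingers, y is the line along which they close (so a half turn about z gives the same grasp; the last joint's range is limited). The gripper opens to 85 mm and grips with 20 to 120 N. Pads are 22 mm wide; open, the fingers measure 114 mm over their backs; the gripper's body (76 mm by 85 mm) begins 54 mm behind the grasp point. The pads swing forward as they close: fully open they stand 13 mm farther back than shut.
Start: joints at [-1.379, 0.276, 1.505, -0, 1.361, -0.121], TCP at [0.177, -0.547, 0.231] pointing down, gripper open.
Joint ranges: [-2.89, 2.89], [-0.75, 2.08], [0.22, 2.7], [-1.18, 4.32], [0.11, 2.71], [-2.7, 2.7]. Speed limits (rad/s): [2.57, 2.57, 3.14, 3.14, 3.14, 3.14].

## Interface

Orientations are given as a unit quaternion [w, x, y, z].
In Python, from rig import manip gives the robot as it stands.
- The arm moves only by the shell command python3 -m pendant 'ROWS' [FORCE]. ROWS is JSON, a list of rows, each an object of numbers: "dx", "dy", "dz": the shift along the tool's x, y, z in m; "rx", "ry", "rz": the turn, a rotation vector about the tool's x, y, z in degrees; "hand": the finger opening in m, from 0 to 0.0854. In form: [{"dx": .., "dy": .., "dz": .., "rx": .., "ry": .., "rz": .., "hand": ..}, ...]. A call has 1 to 12 rows; each row shifts and turns the commanded pose from where the row before left it, along the tool's axes as they then stand; what a row does not reach is not made up. A row lasts 1/12 s, in which the tool goes at most 41.7 mm and 7.16 degrees, less where a joint would pass 70% of its speed; a pose out of reach is approached as far as the arm can. A call is refused whole if a number of a shift passes 0.0417 or a number of a turn 7.16, either way. A call with a gripper value outside its range is refused whole. The fingers move at their own pace and stop on an object; FORCE is the grip in N (left out, the last holds). Time passes only in rows, so rows that do not move let the fingers close. It gives the time, the measured TCP pose, the force, the opening and the grip force at its end, in the units of the state.
- manip.get_state(): the state, without advancing time (a new reading comes with each control period).
- manip.get_image(name): name is "scene" or "top" or "wrist"; returns a dict with "frame" (420x560x3 uint8, red, green, blue), "fx", "fy", "cx", "cy" (pixels), "position" and "attitude" of the camera in the world; the wrist camera has in their place "mount" (4x4, takes a point from camera to tool coordinates, whose origin is the TCP and whose axes are the flange's). Camera axes: x right, y up, looking along -z (the intrinsics and any distortion apply to the point x, -y, -z); pixel columns grow to the right and rows downward; lengths in m; the calibration is good to about 2 mm. A picture is of the moment at which its call begins: read the wrist's pose just before it. There is no depth.
- manip.sign_off(): hands the job in; it is judged then, once.
The state is a dict: "clock": time; "qpos": joint angles; "qd": joint speeds; "effort": joint torques, N m; "position": TCP position; "ee_rot": TCP orientation; "contact_force": force on the tool from outside, world axes, zero at the start; "moment": the same for the moment, N m; "width": finger opening in m; "gripper_force": force on a finger pad.
Only numpy, scipy, OpenCV 4.12 (cv2) and the standard library are available. Lean on these libraries where they do the work, as an engineer would, in place of code of your own. Each camera call takes 0.05 s, during which the arm holds its last target. There are 200 camera calls.

## Working session

There is one attempt and no reset: what is moved stays moved. The work goes in short steps, Python scripts to look and compute and a shell command to move; the robot and the scene stay as the last step left them, time stands still between calls to the robot, and variables do not carry over. Pictures are saved under pics/ and viewed, at most 14 in all, crops included, and the job is handed in when it is done.

```bash
ls; mkdir -p pics; python3 - <<'E'
from rig import manip
import cv2,json,numpy as np
print(manip.get_state(), manip.grasp_offset)
for n in ["top","scene","wrist"]:
    d=manip.get_image(n); f=d.pop("frame"); cv2.imwrite(f"pics/{n}0.png",f[:,:,::-1]); print(n,d)
E
```

```text
pics
{'clock': 0.0, 'qpos': array([-1.37900108e+00,  2.76602059e-01,  1.50615425e+00,  4.13957801e-05,
        1.36068682e+00, -1.20981981e-01]), 'qd': array([-0.00043415, -0.00053032, -0.00026934, -0.00044895,  0.00059479,
        0.00156517]), 'effort': array([-5.56983468e-04, -4.16769683e+01, -2.45803249e+01, -1.65420365e-04,
        1.12573474e-02, -1.82253125e-06]), 'position': array([ 0.17684549, -0.5465701 ,  0.23042727]), 'ee_rot': array([-9.25375906e-04,  9.87796456e-01,  1.55747565e-01, -1.25267478e-05]), 'contact_force': array([0.41060147, 0.03326635, 0.15881853]), 'moment': array([ 0.02056656, -0.00418114,  0.02175261]), 'gripper_force': 0.0, 'width': 0.08542231516213428} -0.0187
top {'fx': 439.90761050636945, 'fy': 439.90761050636945, 'cx': 280.64412618885166, 'cy': 206.6070247993027, 'position': array([ 0.40316644, -0.04484281,  1.04014983]), 'attitude': array([ 0.71588767,  0.02081549, -0.00644349, -0.69787538])}
scene {'fx': 480.3348715326673, 'fy': 480.3348715326673, 'cx': 277.91555563993546, 'cy': 215.57631132811804, 'position': array([ 1.13767282, -0.7063782 ,  1.02282015]), 'attitude': array([0.84579067, 0.35298372, 0.14455642, 0.37302021])}
wrist {'fx': 323.3946426021718, 'fy': 323.3946426021718, 'cx': 284.8665186222637, 'cy': 208.5267538988516, 'mount': array([[ 4.02717753e-04,  9.45698434e-01,  3.25045087e-01,
         8.37796962e-02],
       [ 9.99999831e-01, -5.17190221e-04,  2.65773275e-04,
        -2.04179713e-04],
       [ 4.19451510e-04,  3.25044925e-01, -9.45698483e-01,
        -1.42749716e-01],
       [ 0.00000000e+00,  0.00000000e+00,  0.00000000e+00,
         1.00000000e+00]])}
```

View pics/top0.png

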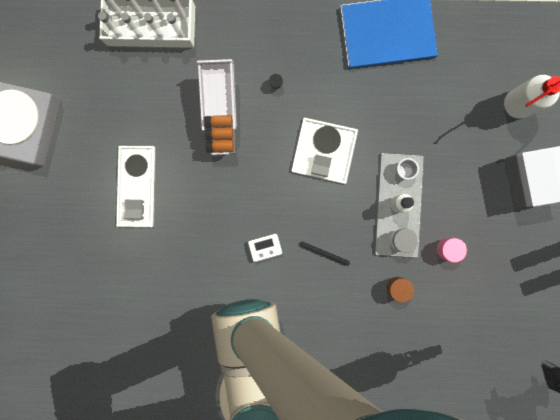

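View pics/scene0.png

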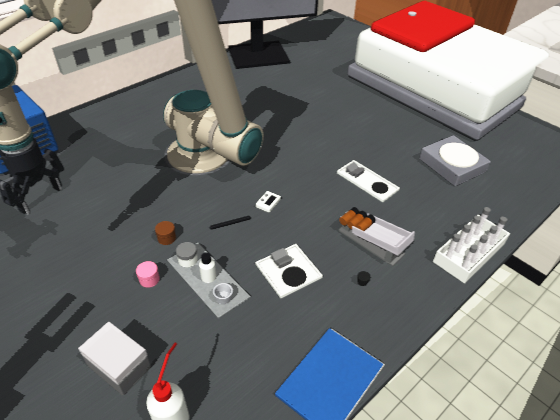

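The top view shows the lane with three vials at (222,146), (222,134) and (220,122), front one nearest the base. The square tray is at (324,151) and the long tray at (136,187). On the board are the cup (407,169), the bottle (405,203) and the grey-lidded jar (403,240). Three things could be the jar: grey (403,240), pink (452,250) and brown (401,290). Only the grey-lidded one on the board fits. Next I'll enlarge crops to confirm and measure.

```bash
cat > h.py <<'E'
import cv2,numpy as np
from rig import manip
from scipy.spatial.transform import Rotation as R
def Rq(q): return R.from_quat(np.r_[q[1:],q[0]]).as_matrix()
def shot(n,save=None):
    s=manip.get_state(); d=manip.get_image(n); 
    if n=="wrist":
        T=np.eye(4);T[:3,:3]=Rq(s["ee_rot"]);T[:3,3]=s["position"];M=T@d["mount"]
        d["A"],d["p"]=M[:3,:3],M[:3,3]
    else: d["A"],d["p"]=Rq(d["attitude"]),np.array(d["position"])
    if save: cv2.imwrite(f"pics/{save}.png",d["frame"][:,:,::-1])
    d["hsv"]=cv2.cvtColor(d["frame"],cv2.COLOR_RGB2HSV)
    return d
def ray(d,uv):
    v=d["A"]@np.array([(uv[0]-d["cx"])/d["fx"],-(uv[1]-d["cy"])/d["fy"],-1]); return v/np.linalg.norm(v)
def plane(d,uv,z):
    v=ray(d,uv); return d["p"]+v*(z-d["p"][2])/v[2]
def tri(d1,u1,d2,u2):
    a,b=ray(d1,u1),ray(d2,u2); M=np.c_[a,-b]; t=np.linalg.lstsq(M,d2["p"]-d1["p"],rcond=None)[0]
    P,Q=d1["p"]+a*t[0],d2["p"]+b*t[1]; return (P+Q)/2,np.linalg.norm(P-Q)
def proj(d,P):
    c=d["A"].T@(np.asarray(P)-d["p"]); return np.array([d["cx"]+d["fx"]*c[0]/-c[2],d["cy"]-d["fy"]*c[1]/-c[2]])
def blobs(d,lo,hi,box,amin=15):
    x0,y0,x1,y1=box; m=np.zeros(d["hsv"].shape[:2],np.uint8)
    m[y0:y1,x0:x1]=cv2.inRange(d["hsv"],lo,hi)[y0:y1,x0:x1]
    c,_=cv2.findContours(m,cv2.RETR_EXTERNAL,cv2.CHAIN_APPROX_NONE)
    o=[]
    for k in c:
        if cv2.contourArea(k)>=amin:
            r=cv2.minAreaRect(k); mo=cv2.moments(k); o.append((np.round([mo["m10"]/mo["m00"],mo["m01"]/mo["m00"]],1),cv2.contourArea(k),np.round(r[1],1),np.round(r[2]),np.round(cv2.boxPoints(r),1).tolist()))
    return sorted(o,key=lambda t:-t[1])
E
python3 - <<'E'
from h import *
t=shot("top");s=shot("scene")
cv2.imwrite("pics/tc.png",cv2.resize(t["frame"][50:310,100:480,::-1],None,fx=2.1,fy=2.1,interpolation=cv2.INTER_CUBIC))
cv2.imwrite("pics/sc.png",cv2.resize(s["frame"][150:330,130:430,::-1],None,fx=2.6,fy=2.6,interpolation=cv2.INTER_CUBIC))
for n,lo,hi,bt,bs in [("vial",(2,140,60),(18,255,255),(190,100,250,165),(330,195,400,240)),
 ("padsq",(0,0,0),(180,255,45),(308,120,345,158),(275,260,312,290)),
 ("padlong",(0,0,0),(180,255,45),(120,145,153,185),(366,178,392,196)),
 ("white",(0,0,190),(180,40,255),(110,110,365,235),(250,155,400,300)),
 ("cap",(0,0,0),(180,255,45),(396,195,416,212),(195,245,218,270))]:
  for nm,d,b in(("top",t,bt),("scene",s,bs)):
    for o in blobs(d,lo,hi,b)[:4]: print(n,nm,o)
for uv in [(222,146),(404,240),(310,165),(225,110),(325,140)]: print(uv,t["hsv"][uv[1],uv[0]])
E
```

```text
vial top (array([221.9, 133.2]), 572.5, array([34., 21.]), np.float64(90.0), [[211.0, 116.0], [232.0, 116.0], [232.0, 150.0], [211.0, 150.0]])
vial scene (array([355.3, 220.2]), 363.0, array([30. , 17.4]), np.float64(27.0), [[338.0, 222.0], [345.79998779296875, 206.39999389648438], [372.6000061035156, 219.8000030517578], [364.79998779296875, 235.39999389648438]])
padsq scene (array([293.8, 276.3]), 306.5, array([17., 22.]), np.float64(90.0), [[283.0, 268.0], [305.0, 268.0], [305.0, 285.0], [283.0, 285.0]])
padlong scene (array([379.5, 187.5]), 105.5, array([ 9., 15.]), np.float64(90.0), [[372.0, 183.0], [387.0, 183.0], [387.0, 192.0], [372.0, 192.0]])
white top (array([135.4, 186. ]), 2863.5, array([36.9, 80.9]), np.float64(1.0), [[116.0, 226.0], [118.0, 145.10000610351562], [154.8000030517578, 146.0], [152.8000030517578, 226.89999389648438]])
white top (array([325.1, 147.7]), 2621.0, array([56. , 55.9]), np.float64(13.0), [[291.1000061035156, 171.1999969482422], [303.20001220703125, 116.69999694824219], [357.79998779296875, 128.8000030517578], [345.70001220703125, 183.39999389648438
[... 775 characters left out ...]
[51. , 14.3]), np.float64(27.0), [[351.79998779296875, 226.39999389648438], [358.20001220703125, 213.60000610351562], [403.79998779296875, 236.39999389648438], [397.3999938964844, 249.1999969482422]])
white scene (array([267.1, 200.9]), 268.5, array([15.4, 22.7]), np.float64(38.0), [[254.1999969482422, 204.89999389648438], [268.1000061035156, 186.89999389648438], [280.29998779296875, 196.3000030517578], [266.5, 214.3000030517578]])
cap scene (array([206. , 257.9]), 74.5, array([10., 10.]), np.float64(90.0), [[201.0, 253.0], [211.0, 253.0], [211.0, 263.0], [201.0, 263.0]])
(222, 146) [ 13 184 186]
(404, 240) [ 26  11 161]
(310, 165) [ 36  19 217]
(225, 110) [  0   4 241]
(325, 140) [36 28 90]
```

View pics/tc.png

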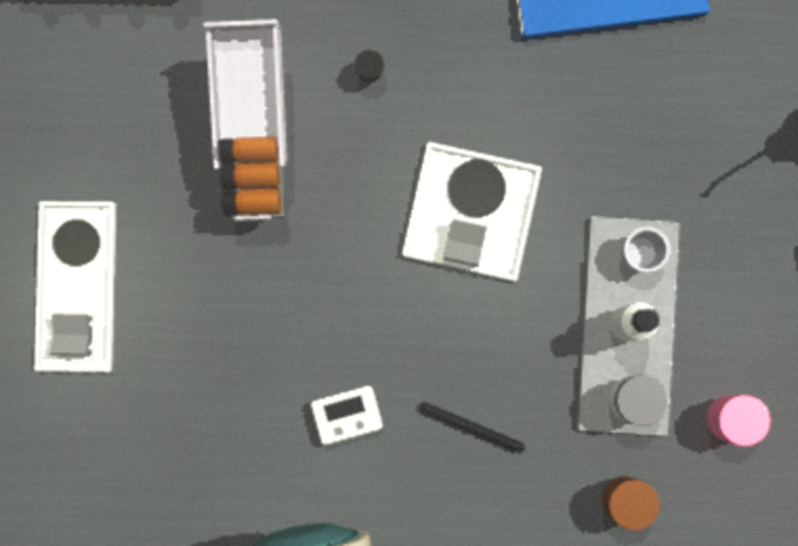

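View pics/sc.png

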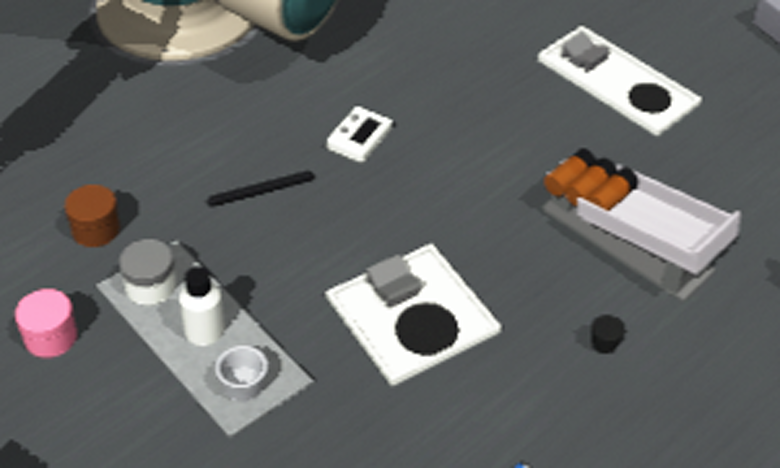

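The crops confirm it: the jar is the white body with a grey lid on the board (crop 641,401), next to the bottle (645,320) and the cup (645,250). The pink and brown jars stand off the board. The front vial is at crop (252,202), i.e. pixel (220,146).

```bash
python3 - <<'E'
from h import *
t=shot("top");s=shot("scene")
T=lambda u,v:(100+u/2.1,50+v/2.1); S=lambda u,v:(130+u/2.6,150+v/2.6)
P={"padsq":(T(476,188),S(427,328)),"padlong":(T(76.5,242),S(650,98)),"jarlid":(T(641,401),S(148,261)),"bcap":(T(646,320),S(198,273)),"cuptop":(T(646,250),S(241,364))}
for k,(a,b) in P.items(): print(k,tri(t,a,s,b))
print("vial1",plane(t,T(252,202),.05),"vial2",plane(t,T(249.5,176),.055), "scene",plane(s,S(573,173),.05))
# trays: white outlines at rim height 10mm
for nm,box in(("long",(105,138,165,235)),("sq",(285,110,365,190))):
    b=blobs(t,(0,0,170),(180,60,255),box)[0]; c=np.array([plane(t,p,.01) for p in b[4]])
    print(nm,c.mean(0),[np.round(c[(i+1)%4]-c[i],4)[:2].tolist() for i in range(4)])
for nm,uv in(("cradsq",T(465,242)),("cradlong",T(70,334))): print(nm,plane(t,uv,.025))
c=np.array([plane(t,T(*p),.008) for p in((592,217),(680,222),(668,435),(578,430))]);print("board",c.mean(0),c[0]-c[3],c[1]-c[2])
a=plane(t,T(206,22),.08);b=plane(t,T(213,165),.06);print("lane dir",a,b)
E
```

```text
padsq (array([ 0.60436451, -0.12741082,  0.00650872]), np.float64(0.001222749341400869))
padlong (array([0.53334535, 0.32313755, 0.00514565]), np.float64(0.0019682622666423316))
jarlid (array([ 0.37235708, -0.30376613,  0.04776822]), np.float64(0.0032905663366987006))
bcap (array([ 0.45549521, -0.29597047,  0.09568641]), np.float64(0.0008990936163239299))
cuptop (array([ 0.53411956, -0.3095329 ,  0.04092464]), np.float64(0.0006596608073515555))
vial1 [0.5749278  0.11705647 0.05      ] vial2 [0.60216968 0.11981961 0.055     ] scene [0.58192118 0.11702322 0.05      ]
long [0.48308593 0.32143837 0.01      ] [[0.1919, 0.003], [-0.0002, -0.0889], [-0.1915, -0.0024], [-0.0002, 0.0883]]
sq [ 0.5783528  -0.12295176  0.01      ] [[0.1302, -0.0255], [-0.0262, -0.1304], [-0.1299, 0.026], [0.0259, 0.1299]]
cradsq [ 0.54019977 -0.11558554  0.025     ]
cradlong [0.42779098 0.31858097 0.025     ]
board [ 0.45341128 -0.30148764  0.008     ] [ 0.23780864 -0.0114223   0.        ] [ 0.23722508 -0.01003724  0.        ]
lane dir [0.76013599 0.16692983 0.08      ] [0.6121891  0.15863829 0.06      ]
```

Trays, pads, jar and bottle all agree with the stated sizes and heights to within a few mm. I'll move above the lane to refine with the wrist camera.

```bash
python3 -m pendant '[{"rz":6.95},{"rz":6.95},{"dx":0.0214,"dy":-0.0318},{"dx":0.0214,"dy":-0.0318},{"dx":0.0214,"dy":-0.0318},{"dx":0.0214,"dy":-0.0318},{"dx":0.0214,"dy":-0.0318},{"dx":0.0214,"dy":-0.0318},{"dx":0.0214,"dy":-0.0318},{"dx":0.0214,"dy":-0.0318},{"dx":0.0214,"dy":-0.0318},{"dx":0.0214,"dy":-0.0318}]' 25
python3 -m pendant '[{"dx":0.0214,"dy":-0.0318},{"dx":0.0214,"dy":-0.0318},{"dx":0.0214,"dy":-0.0318},{"dx":0.0214,"dy":-0.0318},{"dx":0.0214,"dy":-0.0318},{"dx":0.0214,"dy":-0.0318},{"dx":0.0214,"dy":-0.0318},{"dx":0.0214,"dy":-0.0318},{"dx":0.0214,"dy":-0.0318},{"dx":0.0214,"dy":-0.0318},{},{}]'
cat >> h.py <<'E'
def go(x,y,z,yaw_deg=None):
    """world target -> turn first (rz, deg), then tool-frame shifts"""
    s=manip.get_state(); A=Rq(s["ee_rot"]); psi=np.arctan2(A[1,0],A[0,0])
    tgt=psi if yaw_deg is None else np.radians(yaw_deg); rz=np.degrees(psi-tgt)
    d=np.array([x,y,z])-s["position"]; c,n=np.cos(tgt),np.sin(tgt)
    print("yaw %.1f tilt z %.4f | rz %.2f dx %.4f dy %.4f dz %.4f |d| %.4f"%(np.degrees(psi),A[2,2],rz,d[0]*c+d[1]*n,d[0]*n-d[1]*c,-d[2],np.linalg.norm(d)))
E
python3 -c '
from h import *
shot("wrist","w1")'
```

```text
invalid input
invalid input
```

View pics/w1.png

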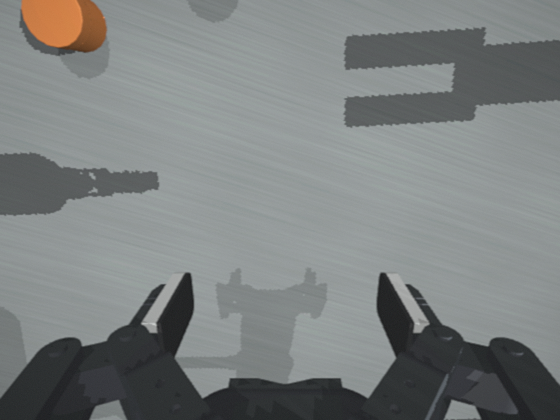

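The arm didn't move: the picture still shows empty table and the brown jar at (65,25). I'll try rows with every key filled in.

```bash
python3 -m pendant '[{"dx":0,"dy":0,"dz":0,"rx":0,"ry":0,"rz":6.95,"hand":0.085},{"dx":0,"dy":0,"dz":0,"rx":0,"ry":0,"rz":6.95,"hand":0.085}]' 25
python3 -m pendant '[{"dx":0.0214,"dy":-0.0318}]'; python3 -m pendant '[{"dx":0.0214,"dy":-0.0318,"dz":0,"rx":0,"ry":0,"rz":0}]'
```

```text
clock: 0.57
position: [0.1769, -0.5471, 0.2313]
ee_rot: [0.0, 0.999, 0.032, 0.0]
contact_force: [0.5, 0.8, -0.7]
width: 0.0848
gripper_force: 0.0invalid input
invalid input
```

All seven keys are required in each row.

```bash
python3 -m pendant '[{"dx":0.0214,"dy":-0.0318,"dz":0,"rx":0,"ry":0,"rz":0,"hand":0.085},{"dx":0.0214,"dy":-0.0318,"dz":0,"rx":0,"ry":0,"rz":0,"hand":0.085},{"dx":0.0214,"dy":-0.0318,"dz":0,"rx":0,"ry":0,"rz":0,"hand":0.085},{"dx":0.0214,"dy":-0.0318,"dz":0,"rx":0,"ry":0,"rz":0,"hand":0.085},{"dx":0.0214,"dy":-0.0318,"dz":0,"rx":0,"ry":0,"rz":0,"hand":0.085},{"dx":0.0214,"dy":-0.0318,"dz":0,"rx":0,"ry":0,"rz":0,"hand":0.085},{"dx":0.0214,"dy":-0.0318,"dz":0,"rx":0,"ry":0,"rz":0,"hand":0.085},{"dx":0.0214,"dy":-0.0318,"dz":0,"rx":0,"ry":0,"rz":0,"hand":0.085},{"dx":0.0214,"dy":-0.0318,"dz":0,"rx":0,"ry":0,"rz":0,"hand":0.085},{"dx":0.0214,"dy":-0.0318,"dz":0,"rx":0,"ry":0,"rz":0,"hand":0.085}]'
python3 -m pendant '[{"dx":0.0214,"dy":-0.0318,"dz":0,"rx":0,"ry":0,"rz":0,"hand":0.085},{"dx":0.0214,"dy":-0.0318,"dz":0,"rx":0,"ry":0,"rz":0,"hand":0.085},{"dx":0.0214,"dy":-0.0318,"dz":0,"rx":0,"ry":0,"rz":0,"hand":0.085},{"dx":0.0214,"dy":-0.0318,"dz":0,"rx":0,"ry":0,"rz":0,"hand":0.085},{"dx":0.0214,"dy":-0.0318,"dz":0,"rx":0,"ry":0,"rz":0,"hand":0.085},{"dx":0.0214,"dy":-0.0318,"dz":0,"rx":0,"ry":0,"rz":0,"hand":0.085},{"dx":0.0214,"dy":-0.0318,"dz":0,"rx":0,"ry":0,"rz":0,"hand":0.085},{"dx":0.0214,"dy":-0.0318,"dz":0,"rx":0,"ry":0,"rz":0,"hand":0.085},{"dx":0.0214,"dy":-0.0318,"dz":0,"rx":0,"ry":0,"rz":0,"hand":0.085},{"dx":0.0214,"dy":-0.0318,"dz":0,"rx":0,"ry":0,"rz":0,"hand":0.085},{"dx":0,"dy":0,"dz":0,"rx":0,"ry":0,"rz":0,"hand":0.085},{"dx":0,"dy":0,"dz":0,"rx":0,"ry":0,"rz":0,"hand":0.085}]'
python3 -c '
from h import *
shot("wrist","w2")'
```

```text
clock: 1.4
position: [0.3686, -0.2132, 0.2316]
ee_rot: [0.0, 0.999, 0.035, 0.0]
contact_force: [0.5, -0.4, 0.1]
width: 0.0847
gripper_force: 0.0
clock: 2.4
position: [0.5597, 0.119, 0.2307]
ee_rot: [0.0, 0.999, 0.037, -0.0]
contact_force: [-0.4, -0.6, -0.1]
width: 0.0849
gripper_force: 0.0
```

View pics/w2.png

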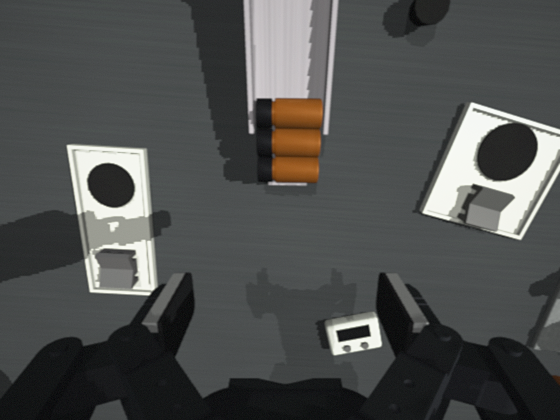

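The wrist view shows the front vial at about (288,170), with its amber end at 319 and cap end at 257. The lane walls end at row ~132. The long tray has its pad at (111,185) and cradle at (118,268); the square tray has its pad at (507,152) and cradle at (488,206). I'll shift sideways for a second view.

```bash
cat >> h.py <<'E'
def vial_front(d,box):
    """amber body of the frontmost vial (lowest in a wrist image): centre of amber band, right end, cap edge, bottom row"""
    x0,y0,x1,y1=box; m=cv2.inRange(d["hsv"],(2,140,40),(18,255,255)); k=np.zeros_like(m); k[y0:y1,x0:x1]=m[y0:y1,x0:x1]
    r=np.where(k.sum(1)>255*15)[0]; c=np.where(k[r.max()-18:r.max()-6].mean(0)>127)[0]
    return r.min(),r.max(),c.min(),c.max()
E
python3 - <<'E'
from h import *
d=shot("wrist"); print(vial_front(d,(230,80,350,210))); np.savez("d1.npz",**{k:d[k] for k in("A","p","fx","fy","cx","cy","frame","hsv")})
for n,lo,hi,box in[("pl",(0,0,0),(180,255,60),(80,155,140,212)),("ps",(0,0,0),(180,255,60),(470,118,542,186))]:
  print(n,blobs(d,lo,hi,box)[:1])
E
python3 -m pendant '[{"dx":0,"dy":0.04,"dz":0,"rx":0,"ry":0,"rz":0,"hand":0.085},{"dx":0,"dy":0.04,"dz":0,"rx":0,"ry":0,"rz":0,"hand":0.085},{"dx":0,"dy":0,"dz":0,"rx":0,"ry":0,"rz":0,"hand":0.085},{"dx":0,"dy":0,"dz":0,"rx":0,"ry":0,"rz":0,"hand":0.085}]'
python3 - <<'E'
from h import *
d=shot("wrist","w3"); a=dict(np.load("d1.npz"))
print([proj(d,plane(a,uv,z)).round(1) for uv,z in(((288,170),.046),((111,185),.008),((118,268),.03),((507,152),.008),((488,206),.03))])
u=proj(d,plane(a,(288,170),.046)).astype(int); f1=vial_front(a,(230,80,350,210)); f2=vial_front(d,(u[0]-60,u[1]-90,u[0]+60,u[1]+40)); print(f1,f2)
for i in(2,3): print(tri(a,(f1[i]+.5*(i==3),f1[1]-13),d,(f2[i]+.5*(i==3),f2[1]-13)))
for z in(.046,.06): print(plane(a,(f1[3],f1[1]),z),plane(d,(f2[3],f2[1]),z))
print(tri(a,(f1[3],f1[1]),d,(f2[3],f2[1])))
E
```

```text
(np.int64(98), np.int64(180), np.int64(270), np.int64(316))
pl [(array([109.1, 184.1]), 1454.0, array([46.7, 39.6]), np.float64(45.0), [[78.5, 181.5], [106.5, 153.5], [139.5, 186.5], [111.5, 214.5]])]
ps [(array([505.5, 150. ]), 2533.5, array([51.2, 64.5]), np.float64(51.0), [[464.20001220703125, 150.1999969482422], [514.5999755859375, 110.0], [546.5999755859375, 150.0], [496.20001220703125, 190.1999969482422]])]
clock: 2.83
position: [0.5642, 0.0343, 0.2316]
ee_rot: [0.0, 0.999, 0.032, -0.0]
contact_force: [-0.2, 0.4, 0.4]
width: 0.0849
gripper_force: 0.0
[array([206.9, 169.8]), array([ 40.3, 186. ]), array([ 49.8, 268.8]), array([432.8, 150.3]), array([413.7, 204.4])]
(np.int64(98), np.int64(180), np.int64(270), np.int64(316)) (np.int64(98), np.int64(180), np.int64(186), np.int64(234))
(array([0.5759174 , 0.13380765, 0.05656821]), np.float64(0.00011277657315781317))
(array([0.57745898, 0.08682951, 0.04843938]), np.float64(0.000434618457225544))
[0.5635323  0.08566294 0.046     ] [0.56294124 0.08749534 0.046     ]
[0.56691644 0.08730017 0.06      ] [0.56655722 0.08546671 0.06      ]
(array([0.56501218, 0.08647263, 0.0530997 ]), np.float64(0.00046021252725646987))
```

View pics/w3.png

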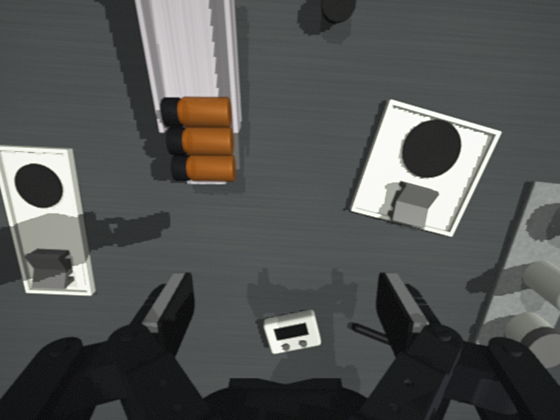

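The w3 view puts the front vial at (205,168), square-tray pad at (431,149) and cradle at (414,206). The two views give a vial middle near (0.577, 0.117, ~0.048), which fits the stated 46 mm height. Now I'll move over it and partway down.

```bash
python3 -m pendant '[{"dx":0.0059,"dy":-0.0274,"dz":0.01,"rx":0,"ry":0,"rz":0,"hand":0.085},{"dx":0.0059,"dy":-0.0274,"dz":0.01,"rx":0,"ry":0,"rz":0,"hand":0.085},{"dx":0.0059,"dy":-0.0274,"dz":0.01,"rx":0,"ry":0,"rz":0,"hand":0.085},{"dx":0,"dy":0,"dz":0.035,"rx":0,"ry":0,"rz":0,"hand":0.085},{"dx":0,"dy":0,"dz":0.035,"rx":0,"ry":0,"rz":0,"hand":0.085},{"dx":0,"dy":0,"dz":0.03,"rx":0,"ry":0,"rz":0,"hand":0.085},{"dx":0,"dy":0,"dz":0,"rx":0,"ry":0,"rz":0,"hand":0.085},{"dx":0,"dy":0,"dz":0,"rx":0,"ry":0,"rz":0,"hand":0.085}]'
python3 - <<'E'
from h import *
d=shot("wrist","w4"); go(.5765,.1175,.025); a=dict(np.load("d1.npz"))
V=np.array([.5765,.1175,.046]);c,n=np.cos(.065),np.sin(.065)
for e in(-.0305,.0305): print(proj(d,V+e*np.array([-n,c,0])))
E
```

```text
clock: 3.55
position: [0.5752, 0.1211, 0.1004]
ee_rot: [0.0, 0.999, 0.035, -0.002]
contact_force: [-0.2, -0.9, 0.3]
width: 0.085
gripper_force: 0.0
yaw 4.0 tilt z -1.0000 | rz 0.00 dx -0.0009 dy 0.0036 dz 0.0773 |d| 0.0773
[337.11318533 229.94563746]
[244.60992149 229.40875805]
```

View pics/w4.png

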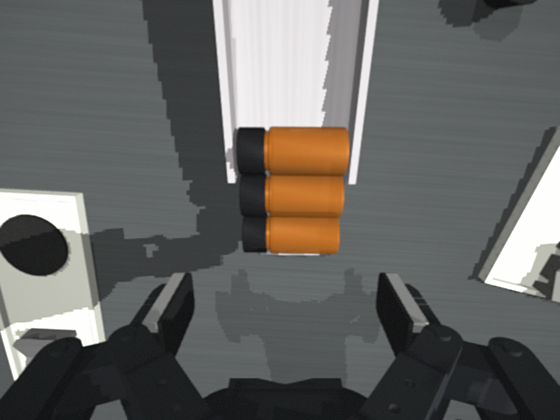

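The front vial spans columns 243–340, as predicted (244–337). Its row puts the axis at x≈0.5755. Descend and grip.

```bash
python3 -m pendant '[{"dx":-0.001,"dy":0.0036,"dz":0.005,"rx":0,"ry":0,"rz":0,"hand":0.085},{"dx":0,"dy":0,"dz":0.025,"rx":0,"ry":0,"rz":0,"hand":0.085},{"dx":0,"dy":0,"dz":0.025,"rx":0,"ry":0,"rz":0,"hand":0.085},{"dx":0,"dy":0,"dz":0.02,"rx":0,"ry":0,"rz":0,"hand":0.085},{"dx":0,"dy":0,"dz":0,"rx":0,"ry":0,"rz":0,"hand":0.085},{"dx":0,"dy":0,"dz":0,"rx":0,"ry":0,"rz":0,"hand":0.055},{"dx":0,"dy":0,"dz":0,"rx":0,"ry":0,"rz":0,"hand":0.055},{"dx":0,"dy":0,"dz":0,"rx":0,"ry":0,"rz":0,"hand":0.055},{"dx":0,"dy":0,"dz":0,"rx":0,"ry":0,"rz":0,"hand":0.055},{"dx":0,"dy":0,"dz":0,"rx":0,"ry":0,"rz":0,"hand":0.055},{"dx":0,"dy":0,"dz":0,"rx":0,"ry":0,"rz":0,"hand":0.055}]' 25
```

```text
clock: 4.52
position: [0.578, 0.1171, 0.0286]
ee_rot: [0.0, 0.999, 0.035, 0.002]
contact_force: [0.0, -0.7, 8.4]
width: 0.0603
gripper_force: 27.8
```

```bash
python3 -m pendant '[{"dx":0,"dy":0,"dz":-0.01,"rx":0,"ry":0,"rz":0,"hand":0.055},{"dx":0,"dy":0,"dz":-0.02,"rx":0,"ry":0,"rz":0,"hand":0.055},{"dx":0,"dy":0,"dz":-0.03,"rx":0,"ry":0,"rz":0,"hand":0.055},{"dx":0,"dy":0,"dz":-0.03,"rx":0,"ry":0,"rz":0,"hand":0.055},{"dx":0,"dy":0,"dz":-0.03,"rx":0,"ry":0,"rz":0,"hand":0.055},{"dx":0,"dy":0,"dz":-0.03,"rx":0,"ry":0,"rz":0,"hand":0.055},{"dx":0,"dy":0.04,"dz":0,"rx":0,"ry":0,"rz":0,"hand":0.055},{"dx":0,"dy":0.04,"dz":0,"rx":0,"ry":0,"rz":0,"hand":0.055},{"dx":0,"dy":0,"dz":0,"rx":0,"ry":0,"rz":7,"hand":0.055},{"dx":0,"dy":0,"dz":0,"rx":0,"ry":0,"rz":7,"hand":0.055},{"dx":0,"dy":0,"dz":0,"rx":0,"ry":0,"rz":1.3,"hand":0.055},{"dx":0,"dy":0,"dz":0,"rx":0,"ry":0,"rz":0,"hand":0.055}]'
python3 - <<'E'
from h import *
d=shot("wrist","w5"); a=dict(np.load("d1.npz"))
print(proj(d,[.6045,-.128,.008]),proj(d,[.5405,-.1155,.03]))
# pad by darkness near predicted place, two wrist places
def pad(d,P,r):
    u=proj(d,P).astype(int); b=(max(u[0]-r,0),max(u[1]-r,0),min(u[0]+r,560),min(u[1]+r,420)); 
    return [o[:3] for o in blobs(d,(0,0,0),(180,255,60),b)[:1]]
pa=pad(a,[.6045,-.128,.008],40);pd=pad(d,[.6045,-.128,.008],40);print(pa,pd); print(tri(a,pa[0][0],d,pd[0][0]))
for D in(a,):
    p=pad(D,[.533,.322,.008],30);print(p,plane(D,p[0][0],.008))
u=proj(d,[.575,-.122,.01]).astype(int);b=blobs(d,(0,0,130),(180,60,255),(max(u[0]-90,0),max(u[1]-80,0),u[0]+90,u[1]+75))[0]
c=np.array([plane(d,p,.01) for p in b[4]]);print(c.mean(0),[np.round(c[(i+1)%4]-c[i],4)[:2].tolist() for i in range(4)])
E
```

```text
clock: 5.52
position: [0.5814, 0.0372, 0.1769]
ee_rot: [-0.0, 0.995, -0.097, 0.0]
contact_force: [0.7, 0.5, -0.3]
width: 0.0607
gripper_force: 28.3
[452.79523243 129.97113787] [452.70062379 203.17518311]
[(array([505.5, 150. ]), 2533.5, array([51.2, 64.5]))] [(array([453.3, 129.8]), 3722.5, array([63.6, 75. ]))]
(array([ 0.6039625 , -0.12991353,  0.00504343]), np.float64(9.784606007760401e-05))
[(array([109.1, 184.1]), 1454.0, array([46.7, 39.6]))] [0.53207643 0.32109851 0.008     ]
[ 0.57570045 -0.12879032  0.01      ] [[-0.0276, -0.1399], [-0.1339, -0.0069], [0.0316, 0.1603], [0.1299, -0.0135]]
```

View pics/w5.png

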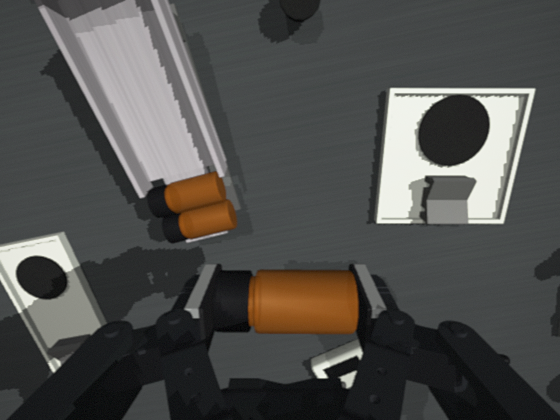

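The vial is held squarely, the next two have rolled to the stop, and the square tray is aligned with the image (pad (453,130), cradle (450,200)). Going over the cradle.

```bash
python3 -m pendant '[{"dx":-0.0023,"dy":0.0395,"dz":0,"rx":0,"ry":0,"rz":0,"hand":0.055},{"dx":-0.0023,"dy":0.0395,"dz":0,"rx":0,"ry":0,"rz":0,"hand":0.055},{"dx":-0.0023,"dy":0.0395,"dz":0,"rx":0,"ry":0,"rz":0,"hand":0.055},{"dx":-0.0023,"dy":0.0395,"dz":0,"rx":0,"ry":0,"rz":0,"hand":0.055},{"dx":0,"dy":0,"dz":0.035,"rx":0,"ry":0,"rz":0,"hand":0.055},{"dx":0,"dy":0,"dz":0.035,"rx":0,"ry":0,"rz":0,"hand":0.055},{"dx":0,"dy":0,"dz":0.035,"rx":0,"ry":0,"rz":0,"hand":0.055},{"dx":0,"dy":0,"dz":0,"rx":0,"ry":0,"rz":0,"hand":0.055},{"dx":0,"dy":0,"dz":0,"rx":0,"ry":0,"rz":0,"hand":0.055}]'
python3 - <<'E'
from h import *
go(.5417,-.1161,.0155,-11.2)
d=shot("wrist","w6")
E
```

```text
clock: 6.32
position: [0.5405, -0.115, 0.0702]
ee_rot: [-0.0, 0.995, -0.097, -0.002]
contact_force: [0.7, -0.3, 0.8]
width: 0.0604
gripper_force: 28.3
yaw -11.2 tilt z -1.0000 | rz 0.04 dx 0.0014 dy 0.0008 dz 0.0547 |d| 0.0547
```

View pics/w6.png

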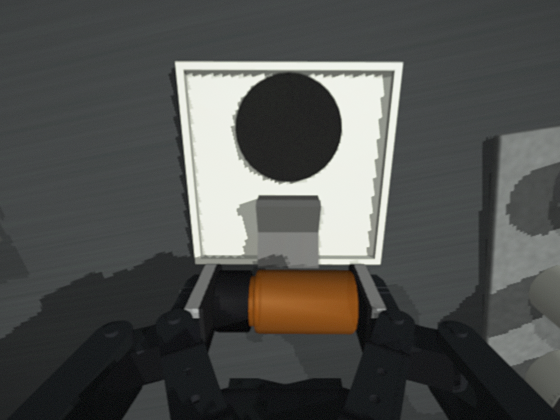

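Cradle centre column 288, vial centre ~286: aligned. Lower, release, and lift off.

```bash
python3 -m pendant '[{"dx":0.0014,"dy":0.0008,"dz":0.02,"rx":0,"ry":0,"rz":0,"hand":0.055},{"dx":0,"dy":0,"dz":0.02,"rx":0,"ry":0,"rz":0,"hand":0.055},{"dx":0,"dy":0,"dz":0.01,"rx":0,"ry":0,"rz":0,"hand":0.055},{"dx":0,"dy":0,"dz":0.004,"rx":0,"ry":0,"rz":0,"hand":0.055},{"dx":0,"dy":0,"dz":0,"rx":0,"ry":0,"rz":0,"hand":0.055},{"dx":0,"dy":0,"dz":0,"rx":0,"ry":0,"rz":0,"hand":0.055}]'
```

```text
clock: 6.87
position: [0.5441, -0.1171, 0.0186]
ee_rot: [0.0, 0.995, -0.098, 0.001]
contact_force: [-0.7, -0.2, 0.8]
width: 0.0605
gripper_force: 28.3
```

```bash
python3 -m pendant '[{"dx":-0.001,"dy":0,"dz":0.002,"rx":0,"ry":0,"rz":0,"hand":0.055},{"dx":-0.001,"dy":0,"dz":0.002,"rx":0,"ry":0,"rz":0,"hand":0.055},{"dx":0,"dy":0,"dz":0,"rx":0,"ry":0,"rz":0,"hand":0.055},{"dx":0,"dy":0,"dz":0,"rx":0,"ry":0,"rz":0,"hand":0.055}]'
```

```text
clock: 7.2
position: [0.5422, -0.1169, 0.0144]
ee_rot: [0.0, 0.995, -0.098, 0.002]
contact_force: [0.8, 0.3, 4.8]
width: 0.0604
gripper_force: 28.9
```

Contact at the expected seat height. Release, rise, and return towards the lane.

```bash
python3 -m pendant '[{"dx":0,"dy":0,"dz":0,"rx":0,"ry":0,"rz":0,"hand":0.076},{"dx":0,"dy":0,"dz":0,"rx":0,"ry":0,"rz":0,"hand":0.076},{"dx":0,"dy":0,"dz":0,"rx":0,"ry":0,"rz":0,"hand":0.076},{"dx":0,"dy":0,"dz":0,"rx":0,"ry":0,"rz":0,"hand":0.076},{"dx":0,"dy":0,"dz":-0.02,"rx":0,"ry":0,"rz":0,"hand":0.076},{"dx":0,"dy":0,"dz":-0.03,"rx":0,"ry":0,"rz":0,"hand":0.085},{"dx":0,"dy":0,"dz":-0.03,"rx":0,"ry":0,"rz":0,"hand":0.085},{"dx":0,"dy":0,"dz":-0.03,"rx":0,"ry":0,"rz":0,"hand":0.085},{"dx":0,"dy":0,"dz":-0.03,"rx":0,"ry":0,"rz":0,"hand":0.085},{"dx":0,"dy":0,"dz":0,"rx":0,"ry":0,"rz":-7,"hand":0.085},{"dx":0,"dy":0,"dz":0,"rx":0,"ry":0,"rz":-7,"hand":0.085},{"dx":0,"dy":0,"dz":0,"rx":0,"ry":0,"rz":-1.2,"hand":0.085}]'
python3 - <<'E'
from h import *
go(.5757,.1172,.10,4.0)
d=shot("wrist","w7"); b=blobs(d,(2,140,40),(18,255,255),(0,0,560,400))
for o in b: print(o[0],o[1],plane(d,o[0],.033))
E
```

```text
clock: 8.2
position: [0.541, -0.1165, 0.1538]
ee_rot: [0.0, 0.999, 0.036, 0.0]
contact_force: [-0.1, 0.2, 0.5]
width: 0.0846
gripper_force: 0.0
yaw 4.1 tilt z -1.0000 | rz 0.08 dx 0.0510 dy -0.2307 dz 0.0538 |d| 0.2424
[ 14.2 132.7] 1744.0 [0.58248305 0.10313195 0.033     ]
[292.9 204.6] 1564.0 [ 0.53820565 -0.12344239  0.033     ]
```

Vial seated: its amber part projects to (0.538,−0.123), which matches the cradle. Off to the lane for the second vial.

```bash
python3 -m pendant '[{"dx":0.0085,"dy":-0.0384,"dz":0,"rx":0,"ry":0,"rz":0,"hand":0.085},{"dx":0.0085,"dy":-0.0384,"dz":0,"rx":0,"ry":0,"rz":0,"hand":0.085},{"dx":0.0085,"dy":-0.0384,"dz":0,"rx":0,"ry":0,"rz":0,"hand":0.085},{"dx":0.0085,"dy":-0.0384,"dz":0,"rx":0,"ry":0,"rz":0,"hand":0.085},{"dx":0.0085,"dy":-0.0384,"dz":0,"rx":0,"ry":0,"rz":0,"hand":0.085},{"dx":0.0085,"dy":-0.0384,"dz":0,"rx":0,"ry":0,"rz":0,"hand":0.085},{"dx":0,"dy":0,"dz":0.027,"rx":0,"ry":0,"rz":0,"hand":0.085},{"dx":0,"dy":0,"dz":0.027,"rx":0,"ry":0,"rz":0,"hand":0.085},{"dx":0,"dy":0,"dz":0,"rx":0,"ry":0,"rz":0,"hand":0.085},{"dx":0,"dy":0,"dz":0,"rx":0,"ry":0,"rz":0,"hand":0.085}]'
python3 - <<'E'
from h import *
d=shot("wrist","w8"); go(.5757,.1172,.027,4.0)
print(vial_front(d,(180,80,400,330)))
E
```

```text
clock: 9.08
position: [0.5744, 0.1168, 0.0974]
ee_rot: [0.0, 0.999, 0.034, -0.003]
contact_force: [-0.4, -0.1, -0.3]
width: 0.0846
gripper_force: 0.0
yaw 3.8 tilt z -1.0000 | rz -0.17 dx -0.0002 dy -0.0006 dz 0.0720 |d| 0.0720
(np.int64(172), np.int64(253), np.int64(260), np.int64(334))
```

View pics/w8.png

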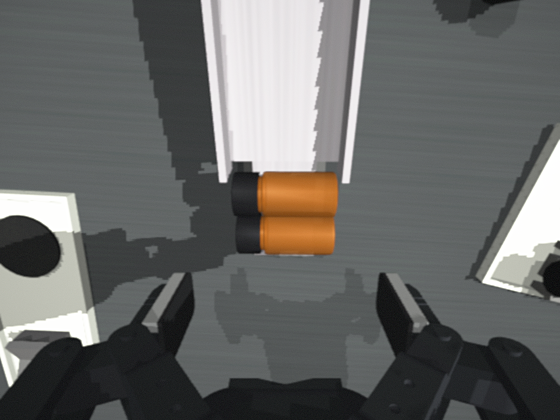

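Two vials remain; the front one spans columns 236–334 at row ~234, centred between the fingers. Grip it.

```bash
python3 -m pendant '[{"dx":0,"dy":-0.0006,"dz":0.025,"rx":0,"ry":0,"rz":0,"hand":0.085},{"dx":0,"dy":0,"dz":0.025,"rx":0,"ry":0,"rz":0,"hand":0.085},{"dx":0,"dy":0,"dz":0.019,"rx":0,"ry":0,"rz":0,"hand":0.085},{"dx":0,"dy":0,"dz":0,"rx":0,"ry":0,"rz":0,"hand":0.085},{"dx":0,"dy":0,"dz":0,"rx":0,"ry":0,"rz":0,"hand":0.055},{"dx":0,"dy":0,"dz":0,"rx":0,"ry":0,"rz":0,"hand":0.055},{"dx":0,"dy":0,"dz":0,"rx":0,"ry":0,"rz":0,"hand":0.055},{"dx":0,"dy":0,"dz":0,"rx":0,"ry":0,"rz":0,"hand":0.055},{"dx":0,"dy":0,"dz":0,"rx":0,"ry":0,"rz":0,"hand":0.055},{"dx":0,"dy":0,"dz":0,"rx":0,"ry":0,"rz":0,"hand":0.055}]' 25
python3 -m pendant '[{"dx":0,"dy":0,"dz":-0.01,"rx":0,"ry":0,"rz":0,"hand":0.055},{"dx":0,"dy":0,"dz":-0.02,"rx":0,"ry":0,"rz":0,"hand":0.055},{"dx":0,"dy":0,"dz":-0.03,"rx":0,"ry":0,"rz":0,"hand":0.055},{"dx":0,"dy":0,"dz":-0.03,"rx":0,"ry":0,"rz":0,"hand":0.055},{"dx":0,"dy":0,"dz":-0.03,"rx":0,"ry":0,"rz":0,"hand":0.055},{"dx":0,"dy":0,"dz":-0.03,"rx":0,"ry":0,"rz":0,"hand":0.055},{"dx":0,"dy":0,"dz":0,"rx":0,"ry":0,"rz":0,"hand":0.055},{"dx":0,"dy":0,"dz":0,"rx":0,"ry":0,"rz":0,"hand":0.055}]'
python3 - <<'E'
from h import *
a=dict(np.load("d1.npz")); d=shot("wrist","w9"); go(.4295,.3205,.1,.9)
# long tray corners from d1 view (rim, z 10mm), as seen at the corners in w2
c=np.array([plane(a,p,.01) for p in((68,146),(147,149),(157,294),(90,293))]);print(c.round(4).tolist(),c.mean(0))
print("cradle d1",plane(a,(116,267),.022)); print("exp px now",proj(d,[.428,.3205,.025]),proj(d,[.533,.322,.008]))
b=blobs(d,(0,0,0),(180,255,60),tuple(np.clip(np.r_[proj(d,[.533,.322,.008])-32,proj(d,[.533,.322,.008])+32].astype(int),0,559)))[:1];print([o[:3] for o in b], [plane(d,o[0],.008) for o in b])
E
```

```text
clock: 9.97
position: [0.578, 0.1173, 0.0325]
ee_rot: [0.0, 0.999, 0.034, 0.002]
contact_force: [0.7, -0.7, 5.8]
width: 0.0603
gripper_force: 27.8
clock: 10.63
position: [0.5771, 0.1177, 0.1833]
ee_rot: [-0.0, 0.999, 0.034, 0.003]
contact_force: [-0.2, 0.6, -0.3]
width: 0.0606
gripper_force: 28.6
yaw 3.9 tilt z -1.0000 | rz 3.03 dx -0.1431 dy -0.2052 dz 0.0813 |d| 0.2631
[[0.5736, 0.3611, 0.01], [0.5766, 0.2735, 0.01], [0.3875, 0.2731, 0.01], [0.3827, 0.3603, 0.01]] [0.48008743 0.31698986 0.01      ]
cradle d1 [0.43106584 0.31607936 0.022     ]
exp px now [ 91.69283927 308.34255763] [ 87.20113855 213.24696226]
[(array([ 88.7, 214.5]), 1785.0, array([52.3, 43.8]))] [array([0.5317019 , 0.32061055, 0.008     ])]
```

The long tray has its centre near (0.482,0.320) and yaw ~0.9°, so its cradle is near (0.428,0.320). Move there and look.

```bash
python3 -m pendant '[{"dx":0,"dy":0,"dz":0,"rx":0,"ry":0,"rz":3,"hand":0.055},{"dx":-0.0205,"dy":-0.0292,"dz":0,"rx":0,"ry":0,"rz":0,"hand":0.055},{"dx":-0.0205,"dy":-0.0292,"dz":0,"rx":0,"ry":0,"rz":0,"hand":0.055},{"dx":-0.0205,"dy":-0.0292,"dz":0,"rx":0,"ry":0,"rz":0,"hand":0.055},{"dx":-0.0205,"dy":-0.0292,"dz":0,"rx":0,"ry":0,"rz":0,"hand":0.055},{"dx":-0.0205,"dy":-0.0292,"dz":0,"rx":0,"ry":0,"rz":0,"hand":0.055},{"dx":-0.0205,"dy":-0.0292,"dz":0,"rx":0,"ry":0,"rz":0,"hand":0.055},{"dx":-0.0205,"dy":-0.0292,"dz":0,"rx":0,"ry":0,"rz":0,"hand":0.055},{"dx":0,"dy":0,"dz":0.04,"rx":0,"ry":0,"rz":0,"hand":0.055},{"dx":0,"dy":0,"dz":0.04,"rx":0,"ry":0,"rz":0,"hand":0.055},{"dx":0,"dy":0,"dz":0.03,"rx":0,"ry":0,"rz":0,"hand":0.055},{"dx":0,"dy":0,"dz":0,"rx":0,"ry":0,"rz":0,"hand":0.055}]'
python3 - <<'E'
from h import *
d=shot("wrist","w10"); go(.429,.3197,.019)
print(proj(d,[.4275,.3197,.02]),proj(d,[.5325,.3213,.008]))
E
```

```text
clock: 11.68
position: [0.4231, 0.3165, 0.0635]
ee_rot: [0.004, 1.0, 0.008, -0.007]
contact_force: [-0.2, -0.5, 0.2]
width: 0.0603
gripper_force: 28.5
yaw 0.9 tilt z -0.9999 | rz 0.00 dx 0.0036 dy -0.0021 dz 0.0474 |d| 0.0476
[279.67042157 230.66332544] [279.21530253  46.06592084]
```

View pics/w10.png

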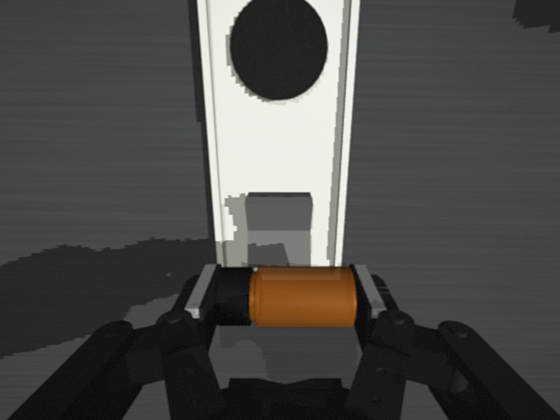

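Cradle centre column 280 and valley row 230, exactly as predicted, so the small correction is right. Lower.

```bash
python3 -m pendant '[{"dx":0.0036,"dy":-0.0021,"dz":0.015,"rx":0,"ry":0,"rz":0,"hand":0.055},{"dx":0,"dy":0,"dz":0.015,"rx":0,"ry":0,"rz":0,"hand":0.055},{"dx":0,"dy":0,"dz":0.01,"rx":0,"ry":0,"rz":0,"hand":0.055},{"dx":0,"dy":0,"dz":0.003,"rx":0,"ry":0,"rz":0,"hand":0.055},{"dx":0,"dy":0,"dz":0,"rx":0,"ry":0,"rz":0,"hand":0.055},{"dx":0,"dy":0,"dz":0,"rx":0,"ry":0,"rz":0,"hand":0.055}]'; python3 -c '
from h import *
go(.429,.3197,.018)'
```

```text
clock: 12.23
position: [0.4334, 0.3218, 0.0281]
ee_rot: [-0.0, 1.0, 0.008, 0.001]
contact_force: [0.1, 0.6, 0.1]
width: 0.0603
gripper_force: 28.5
yaw 0.9 tilt z -1.0000 | rz 0.00 dx -0.0045 dy 0.0021 dz 0.0101 |d| 0.0113
```

```bash
python3 -m pendant '[{"dx":-0.0045,"dy":0.002,"dz":0.002,"rx":0,"ry":0,"rz":0,"hand":0.055},{"dx":0,"dy":0,"dz":0.003,"rx":0,"ry":0,"rz":0,"hand":0.055},{"dx":0,"dy":0,"dz":0.003,"rx":0,"ry":0,"rz":0,"hand":0.055},{"dx":0,"dy":0,"dz":0.0015,"rx":0,"ry":0,"rz":0,"hand":0.055},{"dx":0,"dy":0,"dz":0,"rx":0,"ry":0,"rz":0,"hand":0.055},{"dx":0,"dy":0,"dz":0,"rx":0,"ry":0,"rz":0,"hand":0.055},{"dx":0,"dy":0,"dz":0,"rx":0,"ry":0,"rz":0,"hand":0.055}]'
```

```text
clock: 12.82
position: [0.4288, 0.3196, 0.0184]
ee_rot: [-0.0, 1.0, 0.008, 0.001]
contact_force: [-0.2, -0.8, 4.1]
width: 0.0605
gripper_force: 29.2
```

Seated contact (4 N at the expected height). Release, rise, check.

```bash
python3 -m pendant '[{"dx":0,"dy":0,"dz":0,"rx":0,"ry":0,"rz":0,"hand":0.074},{"dx":0,"dy":0,"dz":0,"rx":0,"ry":0,"rz":0,"hand":0.074},{"dx":0,"dy":0,"dz":0,"rx":0,"ry":0,"rz":0,"hand":0.074},{"dx":0,"dy":0,"dz":0,"rx":0,"ry":0,"rz":0,"hand":0.074},{"dx":0,"dy":0,"dz":-0.02,"rx":0,"ry":0,"rz":0,"hand":0.074},{"dx":0,"dy":0,"dz":-0.03,"rx":0,"ry":0,"rz":0,"hand":0.085},{"dx":0,"dy":0,"dz":-0.035,"rx":0,"ry":0,"rz":0,"hand":0.085},{"dx":0,"dy":0,"dz":-0.035,"rx":0,"ry":0,"rz":0,"hand":0.085},{"dx":0,"dy":0,"dz":-0.035,"rx":0,"ry":0,"rz":0,"hand":0.085},{"dx":0,"dy":0,"dz":-0.035,"rx":0,"ry":0,"rz":0,"hand":0.085},{"dx":0,"dy":0,"dz":0,"rx":0,"ry":0,"rz":0,"hand":0.085},{"dx":0,"dy":0,"dz":0,"rx":0,"ry":0,"rz":0,"hand":0.085}]'
python3 - <<'E'
from h import *
d=shot("wrist","w11")
for o in blobs(d,(2,140,40),(18,255,255),(0,0,560,400)): print(o[:4],plane(d,o[0],.033))
go(.40,-.27,.2,-2.6)
E
```

```text
clock: 13.82
position: [0.4295, 0.3203, 0.2099]
ee_rot: [-0.001, 1.0, 0.008, 0.002]
contact_force: [-0.2, -1.2, -1.1]
width: 0.085
gripper_force: 0.0
(array([539.5,  25.7]), 1350.0, array([37., 48.]), np.float64(90.0)) [0.57695886 0.10053699 0.033     ]
(array([293. , 187.9]), 1074.5, array([25., 46.]), np.float64(90.0)) [0.42654208 0.31260255 0.033     ]
yaw 0.9 tilt z -1.0000 | rz 3.52 dx -0.0015 dy 0.5902 dz 0.0079 |d| 0.5903
```

Second vial seated: amber projects to (0.427,0.313), consistent with the cradle. Now to the stock board.

```bash
python3 -m pendant '[{"dx":0,"dy":0,"dz":0,"rx":0,"ry":0,"rz":3.5,"hand":0.085},{"dx":0,"dy":0.0393,"dz":0,"rx":0,"ry":0,"rz":0,"hand":0.085},{"dx":0,"dy":0.0393,"dz":0,"rx":0,"ry":0,"rz":0,"hand":0.085},{"dx":0,"dy":0.0393,"dz":0,"rx":0,"ry":0,"rz":0,"hand":0.085},{"dx":0,"dy":0.0393,"dz":0,"rx":0,"ry":0,"rz":0,"hand":0.085},{"dx":0,"dy":0.0393,"dz":0,"rx":0,"ry":0,"rz":0,"hand":0.085},{"dx":0,"dy":0.0393,"dz":0,"rx":0,"ry":0,"rz":0,"hand":0.085},{"dx":0,"dy":0.0393,"dz":0,"rx":0,"ry":0,"rz":0,"hand":0.085},{"dx":0,"dy":0.0393,"dz":0,"rx":0,"ry":0,"rz":0,"hand":0.085},{"dx":0,"dy":0.0393,"dz":0,"rx":0,"ry":0,"rz":0,"hand":0.085},{"dx":0,"dy":0.0393,"dz":0,"rx":0,"ry":0,"rz":0,"hand":0.085},{"dx":0,"dy":0.0393,"dz":0,"rx":0,"ry":0,"rz":0,"hand":0.085}]'
python3 -m pendant '[{"dx":0,"dy":0.0393,"dz":0,"rx":0,"ry":0,"rz":0,"hand":0.085},{"dx":0,"dy":0.0393,"dz":0,"rx":0,"ry":0,"rz":0,"hand":0.085},{"dx":0,"dy":0.0393,"dz":0,"rx":0,"ry":0,"rz":0,"hand":0.085},{"dx":0,"dy":0,"dz":0,"rx":0,"ry":0,"rz":0,"hand":0.085},{"dx":0,"dy":0,"dz":0,"rx":0,"ry":0,"rz":0,"hand":0.085},{"dx":0,"dy":0,"dz":0,"rx":0,"ry":0,"rz":0,"hand":0.085}]'
python3 - <<'E'
from h import *
d=shot("wrist","w12"); np.savez("d2.npz",**{k:d[k] for k in("A","p","fx","fy","cx","cy","frame","hsv")})
E
python3 -m pendant '[{"dx":0,"dy":0.035,"dz":0,"rx":0,"ry":0,"rz":0,"hand":0.085},{"dx":0,"dy":0.035,"dz":0,"rx":0,"ry":0,"rz":0,"hand":0.085},{"dx":0,"dy":0,"dz":0,"rx":0,"ry":0,"rz":0,"hand":0.085},{"dx":0,"dy":0,"dz":0,"rx":0,"ry":0,"rz":0,"hand":0.085}]'
python3 - <<'E'
from h import *
d=shot("wrist","w13"); np.savez("d3.npz",**{k:d[k] for k in("A","p","fx","fy","cx","cy","frame","hsv")})
a=dict(np.load("d2.npz"))
cv2.imwrite("pics/w1213.png",cv2.resize(np.hstack([a["frame"],d["frame"]])[:300,:,::-1],(800,214),interpolation=cv2.INTER_AREA))
E
```

```text
clock: 14.87
position: [0.4071, -0.1135, 0.2058]
ee_rot: [-0.001, 1.0, -0.023, -0.002]
contact_force: [1.0, -0.0, -0.2]
width: 0.0853
gripper_force: 0.0
clock: 15.37
position: [0.4025, -0.229, 0.2059]
ee_rot: [-0.002, 1.0, -0.023, -0.002]
contact_force: [0.4, 0.5, -0.3]
width: 0.0849
gripper_force: 0.0
clock: 15.75
position: [0.4006, -0.2993, 0.2072]
ee_rot: [-0.001, 1.0, -0.022, -0.0]
contact_force: [0.6, 0.1, 0.5]
width: 0.0847
gripper_force: 0.0
```

View pics/w1213.png

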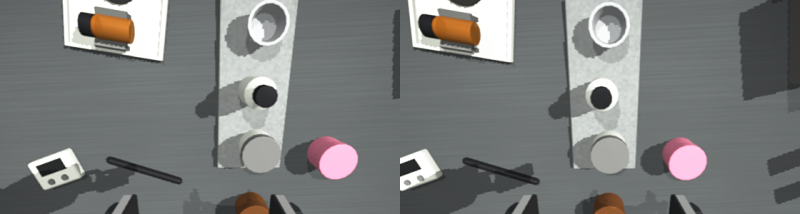

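Both wrist views show the jar (full-scale ~(364,214) then (293,214)), the bottle cap (371,134)/(280,136), the cup above, and the vial seated in the square tray. Triangulating.

```bash
python3 - <<'E'
from h import *
a=dict(np.load("d2.npz"));d=dict(np.load("d3.npz"))
L=[];C=[]
for D,j,c in((a,(364,214),(371,134)),(d,(293,214),(280,136))):
    g=cv2.cvtColor(D["frame"],cv2.COLOR_RGB2GRAY); x,y=j[0]-45,j[1]-45
    h=cv2.HoughCircles(cv2.medianBlur(g[y:y+90,x:x+90],3),cv2.HOUGH_GRADIENT,1,40,param1=80,param2=12,minRadius=20,maxRadius=40)
    h=h[0][0]; print("lid",h[0]+x,h[1]+y,h[2]); L.append((h[0]+x,h[1]+y))
    b=blobs(D,(0,0,0),(180,255,50),(c[0]-25,c[1]-25,c[0]+25,c[1]+25))[0]; print("cap",b[:3]); C.append(b[0])
print("jar",tri(a,L[0],d,L[1]),"cap",tri(a,C[0],d,C[1]))
for D,l,c in((a,L[0],C[0]),(d,L[1],C[1])): print(plane(D,l,.053),plane(D,c,.09))
E
```

```text
lid 362.5 210.5 31.6
cap (array([365.6, 138.5]), 312.0, array([31.7, 26. ]))
lid 293.5 216.5 27.2
cap (array([280.4, 140.7]), 412.0, array([29., 27.]))
jar (array([ 0.37052369, -0.30618052,  0.03792906]), np.float64(0.0049427989160368115)) cap (array([ 0.45029421, -0.29737605,  0.07629102]), np.float64(0.000293200161516576))
[ 0.37866074 -0.30236594  0.053     ] [ 0.45226399 -0.29414191  0.09      ]
[ 0.37351448 -0.30611854  0.053     ] [ 0.45186188 -0.29765845  0.09      ]
```

```bash
python3 -m pendant '[{"dx":-0.0134,"dy":0.0035,"dz":0.02,"rx":0,"ry":0,"rz":0,"hand":0.085},{"dx":-0.0134,"dy":0.0035,"dz":0.02,"rx":0,"ry":0,"rz":0,"hand":0.085},{"dx":0,"dy":0,"dz":0.03,"rx":0,"ry":0,"rz":0,"hand":0.085},{"dx":0,"dy":0,"dz":0.02,"rx":0,"ry":0,"rz":0,"hand":0.085},{"dx":0,"dy":0,"dz":0,"rx":0,"ry":0,"rz":0,"hand":0.085},{"dx":0,"dy":0,"dz":0,"rx":0,"ry":0,"rz":0,"hand":0.085},{"dx":0,"dy":0,"dz":0,"rx":0,"ry":0,"rz":0,"hand":0.085}]'
python3 - <<'E'
from h import *
d=shot("wrist","w14"); u=proj(d,[.3735,-.305,.053]); print(u)
g=cv2.cvtColor(d["frame"],cv2.COLOR_RGB2GRAY); r=65; x,y=(u-r).astype(int)
h=cv2.HoughCircles(cv2.medianBlur(g[y:y+2*r,x:x+2*r],3),cv2.HOUGH_GRADIENT,1,30,param1=80,param2=12,minRadius=35,maxRadius=60)[0][:3]
for c in h:
    p=(c[0]+x,c[1]+y); print(p,c[2],plane(d,p,.053))
# V threshold silhouette of lid, rows of edges around the centre
print(d["hsv"][int(u[1])-70:int(u[1])+70:5,int(u[0]),2].tolist()); print(d["hsv"][int(u[1]),int(u[0])-75:int(u[0])+75:5,2].tolist())
E
```

```text
clock: 16.38
position: [0.3743, -0.3053, 0.119]
ee_rot: [0.001, 1.0, -0.022, 0.001]
contact_force: [-0.3, 0.3, 0.3]
width: 0.0849
gripper_force: 0.0
[284.6400756  226.03296418]
(np.float64(286.5), np.float64(230.5)) 38.5 [ 0.3700851 -0.3061531  0.053    ]
[216, 214, 207, 208, 204, 235, 242, 119, 201, 200, 201, 197, 196, 197, 197, 196, 196, 196, 196, 198, 194, 196, 133, 135, 136, 134, 134, 133]
[114, 83, 123, 149, 155, 152, 146, 149, 166, 197, 196, 196, 195, 197, 196, 197, 196, 198, 198, 198, 200, 197, 198, 210, 236, 237, 136, 139, 87, 85]
```

Lid centre agrees between views to ~2 mm: (0.372,−0.3055), radius 38.5 px as expected for 54 mm. Descend and grip the jar.

```bash
python3 -m pendant '[{"dx":-0.0023,"dy":0,"dz":0.025,"rx":0,"ry":0,"rz":0,"hand":0.085},{"dx":0,"dy":0,"dz":0.025,"rx":0,"ry":0,"rz":0,"hand":0.085},{"dx":0,"dy":0,"dz":0.025,"rx":0,"ry":0,"rz":0,"hand":0.085},{"dx":0,"dy":0,"dz":0.017,"rx":0,"ry":0,"rz":0,"hand":0.085},{"dx":0,"dy":0,"dz":0,"rx":0,"ry":0,"rz":0,"hand":0.085},{"dx":0,"dy":0,"dz":0,"rx":0,"ry":0,"rz":0,"hand":0.048},{"dx":0,"dy":0,"dz":0,"rx":0,"ry":0,"rz":0,"hand":0.048},{"dx":0,"dy":0,"dz":0,"rx":0,"ry":0,"rz":0,"hand":0.048},{"dx":0,"dy":0,"dz":0,"rx":0,"ry":0,"rz":0,"hand":0.048},{"dx":0,"dy":0,"dz":0,"rx":0,"ry":0,"rz":0,"hand":0.048},{"dx":0,"dy":0,"dz":0,"rx":0,"ry":0,"rz":0,"hand":0.048},{"dx":0,"dy":0,"dz":0,"rx":0,"ry":0,"rz":0,"hand":0.048}]' 30
```

```text
clock: 17.43
position: [0.3724, -0.3068, 0.0278]
ee_rot: [0.002, 1.0, -0.023, 0.002]
contact_force: [-0.2, 1.9, 5.8]
width: 0.0521
gripper_force: 31.2
```

```bash
python3 -m pendant '[{"dx":0,"dy":0,"dz":-0.01,"rx":0,"ry":0,"rz":0,"hand":0.048},{"dx":0,"dy":0,"dz":-0.02,"rx":0,"ry":0,"rz":0,"hand":0.048},{"dx":0,"dy":0,"dz":-0.03,"rx":0,"ry":0,"rz":0,"hand":0.048},{"dx":0,"dy":0,"dz":-0.03,"rx":0,"ry":0,"rz":0,"hand":0.048},{"dx":0,"dy":0,"dz":-0.03,"rx":0,"ry":0,"rz":0,"hand":0.048},{"dx":0,"dy":0,"dz":-0.03,"rx":0,"ry":0,"rz":0,"hand":0.048},{"dx":0,"dy":0,"dz":0,"rx":0,"ry":0,"rz":4.4,"hand":0.048},{"dx":0,"dy":0,"dz":0,"rx":0,"ry":0,"rz":4.3,"hand":0.048},{"dx":0,"dy":0,"dz":0,"rx":0,"ry":0,"rz":0,"hand":0.048}]'
python3 - <<'E'
from h import *
go(.604,-.129,.10,-11.2); d=shot("wrist","w15")
g=cv2.cvtColor(d["frame"],cv2.COLOR_RGB2GRAY)
h=cv2.HoughCircles(cv2.medianBlur(g[200:380,190:380],3),cv2.HOUGH_GRADIENT,1,30,param1=80,param2=12,minRadius=45,maxRadius=80)
for c in (h[0][:2] if h is not None else []):
    s=manip.get_state(); p=plane(d,(c[0]+190,c[1]+200),s["position"][2]+.0255); print(c,p-s["position"])
E
```

```text
clock: 18.18
position: [0.3713, -0.306, 0.1775]
ee_rot: [0.001, 0.995, -0.099, 0.001]
contact_force: [-0.3, 0.0, -1.6]
width: 0.0522
gripper_force: 32.0
yaw -11.3 tilt z -1.0000 | rz -0.14 dx 0.1939 dy -0.2188 dz 0.0775 |d| 0.3024
[94.5 95.5 59.5] [ 0.00420579 -0.00073247  0.0255    ]
[94.5 61.5 47.2] [ 0.02005887 -0.00391206  0.0255    ]
```

```bash
python3 -m pendant '[{"dx":0.0242,"dy":-0.0273,"dz":0,"rx":0,"ry":0,"rz":0,"hand":0.048},{"dx":0.0242,"dy":-0.0273,"dz":0,"rx":0,"ry":0,"rz":0,"hand":0.048},{"dx":0.0242,"dy":-0.0273,"dz":0,"rx":0,"ry":0,"rz":0,"hand":0.048},{"dx":0.0242,"dy":-0.0273,"dz":0,"rx":0,"ry":0,"rz":0,"hand":0.048},{"dx":0.0242,"dy":-0.0273,"dz":0,"rx":0,"ry":0,"rz":0,"hand":0.048},{"dx":0.0242,"dy":-0.0273,"dz":0,"rx":0,"ry":0,"rz":0,"hand":0.048},{"dx":0.0242,"dy":-0.0273,"dz":0,"rx":0,"ry":0,"rz":0,"hand":0.048},{"dx":0.0242,"dy":-0.0273,"dz":0,"rx":0,"ry":0,"rz":0,"hand":0.048},{"dx":0,"dy":0,"dz":0.035,"rx":0,"ry":0,"rz":0,"hand":0.048},{"dx":0,"dy":0,"dz":0.035,"rx":0,"ry":0,"rz":0,"hand":0.048},{"dx":0,"dy":0,"dz":0,"rx":0,"ry":0,"rz":0,"hand":0.048},{"dx":0,"dy":0,"dz":0,"rx":0,"ry":0,"rz":0,"hand":0.048}]'
python3 -m pendant '[{"dx":0,"dy":0,"dz":0,"rx":0,"ry":0,"rz":0,"hand":0.048},{"dx":0,"dy":0,"dz":0,"rx":0,"ry":0,"rz":0,"hand":0.048}]'
python3 - <<'E'
from h import *
go(.604,-.129,.029,-11.2)
E
```

```text
clock: 19.23
position: [0.6018, -0.1286, 0.1038]
ee_rot: [-0.001, 0.995, -0.098, -0.003]
contact_force: [0.4, -0.9, -1.1]
width: 0.0526
gripper_force: 32.4
clock: 19.4
position: [0.605, -0.1303, 0.1082]
ee_rot: [0.0, 0.995, -0.098, 0.002]
contact_force: [0.4, -0.7, -1.9]
width: 0.0526
gripper_force: 32.4
yaw -11.3 tilt z -1.0000 | rz -0.09 dx -0.0013 dy -0.0011 dz 0.0792 |d| 0.0792
```

```bash
python3 -m pendant '[{"dx":-0.0013,"dy":-0.0011,"dz":0.025,"rx":0,"ry":0,"rz":0,"hand":0.048},{"dx":0,"dy":0,"dz":0.025,"rx":0,"ry":0,"rz":0,"hand":0.048},{"dx":0,"dy":0,"dz":0.015,"rx":0,"ry":0,"rz":0,"hand":0.048},{"dx":0,"dy":0,"dz":0.008,"rx":0,"ry":0,"rz":0,"hand":0.048},{"dx":0,"dy":0,"dz":0,"rx":0,"ry":0,"rz":0,"hand":0.048},{"dx":0,"dy":0,"dz":0,"rx":0,"ry":0,"rz":0,"hand":0.048},{"dx":0,"dy":0,"dz":0,"rx":0,"ry":0,"rz":0,"hand":0.048}]'
```

```text
clock: 19.98
position: [0.6041, -0.1287, 0.0347]
ee_rot: [0.0, 0.995, -0.098, 0.002]
contact_force: [-0.1, 0.6, -1.6]
width: 0.0524
gripper_force: 32.4
```

```bash
python3 -m pendant '[{"dx":0,"dy":0,"dz":0.002,"rx":0,"ry":0,"rz":0,"hand":0.048},{"dx":0,"dy":0,"dz":0.002,"rx":0,"ry":0,"rz":0,"hand":0.048},{"dx":0,"dy":0,"dz":0.002,"rx":0,"ry":0,"rz":0,"hand":0.048},{"dx":0,"dy":0,"dz":0,"rx":0,"ry":0,"rz":0,"hand":0.048},{"dx":0,"dy":0,"dz":0,"rx":0,"ry":0,"rz":0,"hand":0.048},{"dx":0,"dy":0,"dz":0,"rx":0,"ry":0,"rz":0,"hand":0.048}]'
```

```text
clock: 20.48
position: [0.6032, -0.1282, 0.0279]
ee_rot: [0.0, 0.995, -0.098, 0.001]
contact_force: [-1.7, 1.6, 5.6]
width: 0.0526
gripper_force: 32.9
```

On the pad (contact 5.6 N at the same height as on the board). Release and go back for the bottle.

```bash
python3 -m pendant '[{"dx":0,"dy":0,"dz":0,"rx":0,"ry":0,"rz":0,"hand":0.076},{"dx":0,"dy":0,"dz":0,"rx":0,"ry":0,"rz":0,"hand":0.076},{"dx":0,"dy":0,"dz":0,"rx":0,"ry":0,"rz":0,"hand":0.076},{"dx":0,"dy":0,"dz":0,"rx":0,"ry":0,"rz":0,"hand":0.076},{"dx":0,"dy":0,"dz":-0.015,"rx":0,"ry":0,"rz":0,"hand":0.076},{"dx":0,"dy":0,"dz":-0.03,"rx":0,"ry":0,"rz":0,"hand":0.076},{"dx":0,"dy":0,"dz":-0.035,"rx":0,"ry":0,"rz":0,"hand":0.085},{"dx":0,"dy":0,"dz":-0.035,"rx":0,"ry":0,"rz":0,"hand":0.085},{"dx":0,"dy":0,"dz":-0.035,"rx":0,"ry":0,"rz":0,"hand":0.085},{"dx":0,"dy":0,"dz":-0.025,"rx":0,"ry":0,"rz":0,"hand":0.085},{"dx":0,"dy":0,"dz":0,"rx":0,"ry":0,"rz":-4.4,"hand":0.085},{"dx":0,"dy":0,"dz":0,"rx":0,"ry":0,"rz":-4.2,"hand":0.085}]'
python3 - <<'E'
from h import *
go(.4505,-.297,.19,-2.6); d=shot("wrist","w16")
u=proj(d,[.604,-.128,.053]);g=cv2.cvtColor(d["frame"],cv2.COLOR_RGB2GRAY);r=55;x,y=(u-r).astype(int)
h=cv2.HoughCircles(cv2.medianBlur(g[y:y+2*r,x:x+2*r],3),cv2.HOUGH_GRADIENT,1,30,param1=80,param2=12,minRadius=22,maxRadius=45)
print(u,[(c,plane(d,(c[0]+x,c[1]+y),.053)) for c in h[0][:2]])
E
```

```text
clock: 21.48
position: [0.6038, -0.1284, 0.2043]
ee_rot: [0.001, 1.0, -0.022, 0.002]
contact_force: [-0.6, 0.6, -0.7]
width: 0.0847
gripper_force: 0.0
yaw -2.5 tilt z -1.0000 | rz 0.13 dx -0.1455 dy 0.1754 dz 0.0143 |d| 0.2283
[284.47317381 191.65364343] [(array([54.5, 55.5, 28.6], dtype=float32), array([ 0.60418989, -0.12708811,  0.053     ])), (array([22.5, 58.5, 22.7], dtype=float32), array([ 0.60254643, -0.09666963,  0.053     ]))]
```

Jar stands at (0.604,−0.127), right on the pad. On to the bottle.

```bash
python3 -m pendant '[{"dx":-0.0243,"dy":0.0292,"dz":0,"rx":0,"ry":0,"rz":0,"hand":0.085},{"dx":-0.0243,"dy":0.0292,"dz":0,"rx":0,"ry":0,"rz":0,"hand":0.085},{"dx":-0.0243,"dy":0.0292,"dz":0,"rx":0,"ry":0,"rz":0,"hand":0.085},{"dx":-0.0243,"dy":0.0292,"dz":0,"rx":0,"ry":0,"rz":0,"hand":0.085},{"dx":-0.0243,"dy":0.0292,"dz":0,"rx":0,"ry":0,"rz":0,"hand":0.085},{"dx":-0.0243,"dy":0.0292,"dz":0,"rx":0,"ry":0,"rz":0,"hand":0.085},{"dx":0,"dy":0,"dz":0,"rx":0,"ry":0,"rz":0,"hand":0.085},{"dx":0,"dy":0,"dz":0,"rx":0,"ry":0,"rz":0,"hand":0.085},{"dx":0,"dy":0,"dz":0,"rx":0,"ry":0,"rz":0,"hand":0.085}]'
python3 - <<'E'
from h import *
d=shot("wrist","w17"); np.savez("d4.npz",**{k:d[k] for k in("A","p","fx","fy","cx","cy","frame","hsv")})
u=proj(d,[.4505,-.297,.09]);print(u)
for o in blobs(d,(0,0,0),(180,255,50),tuple(np.r_[u-40,u+40].astype(int)),100): print(o[:4],plane(d,o[0],.09))
for o in blobs(d,(0,0,215),(180,50,255),tuple(np.r_[u-60,u+60].astype(int)),100): print("white",o[:4],plane(d,o[0],.064))
E
python3 -m pendant '[{"dx":0,"dy":0,"dz":0.03,"rx":0,"ry":0,"rz":0,"hand":0.085},{"dx":0,"dy":0,"dz":0.03,"rx":0,"ry":0,"rz":0,"hand":0.085},{"dx":0,"dy":0,"dz":0.02,"rx":0,"ry":0,"rz":0,"hand":0.085},{"dx":0,"dy":0,"dz":0,"rx":0,"ry":0,"rz":0,"hand":0.085},{"dx":0,"dy":0,"dz":0,"rx":0,"ry":0,"rz":0,"hand":0.085},{"dx":0,"dy":0,"dz":0,"rx":0,"ry":0,"rz":0,"hand":0.085}]'
python3 - <<'E'
from h import *
d=shot("wrist","w18")
u=proj(d,[.4505,-.297,.09]);print(u); a=dict(np.load("d4.npz"))
for o in blobs(d,(0,0,0),(180,255,50),tuple(np.r_[u-45,u+45].astype(int)),100): print(o[:4],plane(d,o[0],.09))
go(.4505,-.297,.033,-2.6)
E
```

```text
clock: 22.28
position: [0.4488, -0.296, 0.2015]
ee_rot: [-0.0, 1.0, -0.024, 0.0]
contact_force: [0.3, 0.3, -0.5]
width: 0.0852
gripper_force: 0.0
[286.38031174 202.30218401]
(array([287.9, 196.6]), 579.0, array([31. , 26.9]), np.float64(76.0)) [ 0.45535282 -0.29847522  0.09      ]
white (array([312.1, 173.8]), 2817.5, array([76., 69.]), np.float64(90.0)) [ 0.46746805 -0.32061805  0.064     ]
white (array([265.7, 229.7]), 839.0, array([52.7, 52.1]), np.float64(87.0)) [ 0.41608908 -0.27606075  0.064     ]
white (array([257.9, 156.7]), 367.5, array([25.3, 38.1]), np.float64(69.0)) [ 0.48486613 -0.27391287  0.064     ]
white (array([275.1, 243.4]), 108.0, array([28.9, 15.6]), np.float64(7.0)) [ 0.40158847 -0.28404753  0.064     ]
white (array([325. , 226.5]), 100.5, array([13.8, 21.5]), np.float64(81.0)) [ 0.41668642 -0.33160984  0.064     ]
clock: 22.83
position: [0.4502, -0.2962, 0.1229]
ee_rot: [0.001, 1.0, -0.023, 0.001]
contact_force: [0.1, -0.1, 1.0]
width: 0.0851
gripper_force: 0.0
[286.48667006 245.06335708]
(array([289.5, 235.6]), 1409.0, array([45., 39.]), np.float64(90.0)) [ 0.45656583 -0.29904674  0.09      ]
yaw -2.6 tilt z -1.0000 | rz -0.02 dx 0.0002 dy 0.0004 dz 0.0904 |d| 0.0904
```

Cap measured from two heights at ≈(0.453–0.456,−0.298), near the stated height. Descend to TCP z≈0.032, which keeps the gripper body 11 mm above the cap, and grip.

```bash
python3 -m pendant '[{"dx":0.003,"dy":0.0015,"dz":0,"rx":0,"ry":0,"rz":0,"hand":0.085},{"dx":0,"dy":0,"dz":0.03,"rx":0,"ry":0,"rz":0,"hand":0.085},{"dx":0,"dy":0,"dz":0.03,"rx":0,"ry":0,"rz":0,"hand":0.085},{"dx":0,"dy":0,"dz":0.02,"rx":0,"ry":0,"rz":0,"hand":0.085},{"dx":0,"dy":0,"dz":0.008,"rx":0,"ry":0,"rz":0,"hand":0.085},{"dx":0,"dy":0,"dz":0,"rx":0,"ry":0,"rz":0,"hand":0.085},{"dx":0,"dy":0,"dz":0,"rx":0,"ry":0,"rz":0,"hand":0.034},{"dx":0,"dy":0,"dz":0,"rx":0,"ry":0,"rz":0,"hand":0.034},{"dx":0,"dy":0,"dz":0,"rx":0,"ry":0,"rz":0,"hand":0.034},{"dx":0,"dy":0,"dz":0,"rx":0,"ry":0,"rz":0,"hand":0.034},{"dx":0,"dy":0,"dz":0,"rx":0,"ry":0,"rz":0,"hand":0.034},{"dx":0,"dy":0,"dz":0,"rx":0,"ry":0,"rz":0,"hand":0.034}]' 30
python3 -m pendant '[{"dx":0,"dy":0,"dz":0,"rx":0,"ry":0,"rz":0,"hand":0.034},{"dx":0,"dy":0,"dz":0,"rx":0,"ry":0,"rz":0,"hand":0.034},{"dx":0,"dy":0,"dz":0,"rx":0,"ry":0,"rz":0,"hand":0.034},{"dx":0,"dy":0,"dz":0,"rx":0,"ry":0,"rz":0,"hand":0.034}]'
```

```text
clock: 23.88
position: [0.4526, -0.2987, 0.0354]
ee_rot: [0.001, 1.0, -0.023, 0.001]
contact_force: [-1.0, 0.3, 6.2]
width: 0.0392
gripper_force: 29.9
clock: 24.22
position: [0.4526, -0.2987, 0.0354]
ee_rot: [0.001, 1.0, -0.023, 0.001]
contact_force: [-0.0, 0.1, 6.5]
width: 0.0389
gripper_force: 29.9
```

```bash
python3 -m pendant '[{"dx":0,"dy":0,"dz":-0.01,"rx":0,"ry":0,"rz":0,"hand":0.034},{"dx":0,"dy":0,"dz":-0.02,"rx":0,"ry":0,"rz":0,"hand":0.034},{"dx":0,"dy":0,"dz":-0.03,"rx":0,"ry":0,"rz":0,"hand":0.034},{"dx":0,"dy":0,"dz":-0.035,"rx":0,"ry":0,"rz":0,"hand":0.034},{"dx":0,"dy":0,"dz":-0.035,"rx":0,"ry":0,"rz":0,"hand":0.034},{"dx":0,"dy":0,"dz":-0.03,"rx":0,"ry":0,"rz":0,"hand":0.034},{"dx":0,"dy":0,"dz":0,"rx":0,"ry":0,"rz":-3.5,"hand":0.034},{"dx":0,"dy":0,"dz":0,"rx":0,"ry":0,"rz":0,"hand":0.034},{"dx":0,"dy":0,"dz":0,"rx":0,"ry":0,"rz":0,"hand":0.034}]'
python3 -c '
from h import *
go(.5325,.3212,.12,.9)'
```

```text
clock: 24.97
position: [0.4511, -0.2973, 0.194]
ee_rot: [-0.0, 1.0, 0.007, -0.0]
contact_force: [-0.2, 0.1, -2.1]
width: 0.0389
gripper_force: 30.7
yaw 0.7 tilt z -1.0000 | rz -0.15 dx 0.0911 dy -0.6172 dz 0.0740 |d| 0.6282
```

```bash
python3 -m pendant '[{"dx":0.0051,"dy":-0.0343,"dz":0,"rx":0,"ry":0,"rz":0,"hand":0.034},{"dx":0.0051,"dy":-0.0343,"dz":0,"rx":0,"ry":0,"rz":0,"hand":0.034},{"dx":0.0051,"dy":-0.0343,"dz":0,"rx":0,"ry":0,"rz":0,"hand":0.034},{"dx":0.0051,"dy":-0.0343,"dz":0,"rx":0,"ry":0,"rz":0,"hand":0.034},{"dx":0.0051,"dy":-0.0343,"dz":0,"rx":0,"ry":0,"rz":0,"hand":0.034},{"dx":0.0051,"dy":-0.0343,"dz":0,"rx":0,"ry":0,"rz":0,"hand":0.034},{"dx":0.0051,"dy":-0.0343,"dz":0,"rx":0,"ry":0,"rz":0,"hand":0.034},{"dx":0.0051,"dy":-0.0343,"dz":0,"rx":0,"ry":0,"rz":0,"hand":0.034},{"dx":0.0051,"dy":-0.0343,"dz":0,"rx":0,"ry":0,"rz":0,"hand":0.034},{"dx":0.0051,"dy":-0.0343,"dz":0,"rx":0,"ry":0,"rz":0,"hand":0.034},{"dx":0.0051,"dy":-0.0343,"dz":0,"rx":0,"ry":0,"rz":0,"hand":0.034},{"dx":0.0051,"dy":-0.0343,"dz":0,"rx":0,"ry":0,"rz":0,"hand":0.034}]'
python3 -m pendant '[{"dx":0.0051,"dy":-0.0343,"dz":0,"rx":0,"ry":0,"rz":0,"hand":0.034},{"dx":0.0051,"dy":-0.0343,"dz":0,"rx":0,"ry":0,"rz":0,"hand":0.034},{"dx":0.0051,"dy":-0.0343,"dz":0,"rx":0,"ry":0,"rz":0,"hand":0.034},{"dx":0.0051,"dy":-0.0343,"dz":0,"rx":0,"ry":0,"rz":0,"hand":0.034},{"dx":0.0051,"dy":-0.0343,"dz":0,"rx":0,"ry":0,"rz":0,"hand":0.034},{"dx":0.0051,"dy":-0.0343,"dz":0,"rx":0,"ry":0,"rz":0,"hand":0.034},{"dx":0,"dy":0,"dz":0.035,"rx":0,"ry":0,"rz":0,"hand":0.034},{"dx":0,"dy":0,"dz":0.035,"rx":0,"ry":0,"rz":0,"hand":0.034},{"dx":0,"dy":0,"dz":0,"rx":0,"ry":0,"rz":0,"hand":0.034},{"dx":0,"dy":0,"dz":0,"rx":0,"ry":0,"rz":0,"hand":0.034},{"dx":0,"dy":0,"dz":0,"rx":0,"ry":0,"rz":0,"hand":0.034}]'
python3 -c '
from h import *
go(.5322,.3210,.040,.9)'
```

```text
clock: 25.97
position: [0.5056, 0.1162, 0.1921]
ee_rot: [0.0, 1.0, 0.007, -0.002]
contact_force: [-0.9, 0.1, -1.2]
width: 0.0387
gripper_force: 30.8
clock: 26.88
position: [0.535, 0.3206, 0.1242]
ee_rot: [0.0, 1.0, 0.007, -0.0]
contact_force: [0.6, -0.3, -0.5]
width: 0.0389
gripper_force: 31.0
yaw 0.8 tilt z -1.0000 | rz -0.13 dx -0.0028 dy -0.0004 dz 0.0842 |d| 0.0842
```

```bash
python3 -m pendant '[{"dx":-0.0035,"dy":0,"dz":0.025,"rx":0,"ry":0,"rz":0,"hand":0.034},{"dx":0,"dy":0,"dz":0.025,"rx":0,"ry":0,"rz":0,"hand":0.034},{"dx":0,"dy":0,"dz":0.02,"rx":0,"ry":0,"rz":0,"hand":0.034},{"dx":0,"dy":0,"dz":0.01,"rx":0,"ry":0,"rz":0,"hand":0.034},{"dx":0,"dy":0,"dz":0.003,"rx":0,"ry":0,"rz":0,"hand":0.034},{"dx":0,"dy":0,"dz":0,"rx":0,"ry":0,"rz":0,"hand":0.034},{"dx":0,"dy":0,"dz":0,"rx":0,"ry":0,"rz":0,"hand":0.034},{"dx":0,"dy":0,"dz":0,"rx":0,"ry":0,"rz":0,"hand":0.034}]'
```

```text
clock: 27.55
position: [0.5326, 0.3212, 0.0426]
ee_rot: [-0.001, 1.0, 0.007, 0.002]
contact_force: [-0.0, 0.1, -0.9]
width: 0.0389
gripper_force: 31.0
```

```bash
python3 -m pendant '[{"dx":-0.001,"dy":0,"dz":0.002,"rx":0,"ry":0,"rz":0,"hand":0.034},{"dx":0,"dy":0,"dz":0.002,"rx":0,"ry":0,"rz":0,"hand":0.034},{"dx":0,"dy":0,"dz":0.002,"rx":0,"ry":0,"rz":0,"hand":0.034},{"dx":0,"dy":0,"dz":0.001,"rx":0,"ry":0,"rz":0,"hand":0.034},{"dx":0,"dy":0,"dz":0,"rx":0,"ry":0,"rz":0,"hand":0.034},{"dx":0,"dy":0,"dz":0,"rx":0,"ry":0,"rz":0,"hand":0.034},{"dx":0,"dy":0,"dz":0,"rx":0,"ry":0,"rz":0,"hand":0.034}]'
```

```text
clock: 28.13
position: [0.5304, 0.3208, 0.0354]
ee_rot: [-0.0, 1.0, 0.007, 0.001]
contact_force: [-1.6, -1.8, 7.9]
width: 0.0392
gripper_force: 31.8
```

Standing on the pad (contact at the same height). Release, rise clear, and take the check picture.

```bash
python3 -m pendant '[{"dx":0,"dy":0,"dz":0,"rx":0,"ry":0,"rz":0,"hand":0.07},{"dx":0,"dy":0,"dz":0,"rx":0,"ry":0,"rz":0,"hand":0.07},{"dx":0,"dy":0,"dz":0,"rx":0,"ry":0,"rz":0,"hand":0.07},{"dx":0,"dy":0,"dz":0,"rx":0,"ry":0,"rz":0,"hand":0.07},{"dx":0,"dy":0,"dz":-0.015,"rx":0,"ry":0,"rz":0,"hand":0.07},{"dx":0,"dy":0,"dz":-0.03,"rx":0,"ry":0,"rz":0,"hand":0.07},{"dx":0,"dy":0,"dz":-0.035,"rx":0,"ry":0,"rz":0,"hand":0.07},{"dx":0,"dy":0,"dz":-0.035,"rx":0,"ry":0,"rz":0,"hand":0.07},{"dx":0,"dy":0,"dz":-0.035,"rx":0,"ry":0,"rz":0,"hand":0.07},{"dx":0,"dy":0,"dz":-0.03,"rx":0,"ry":0,"rz":0,"hand":0.07},{"dx":-0.03,"dy":0.025,"dz":-0.01,"rx":0,"ry":0,"rz":0,"hand":0.07},{"dx":-0.03,"dy":0.025,"dz":-0.01,"rx":0,"ry":0,"rz":0,"hand":0.07}]'
python3 -m pendant '[{"dx":-0.03,"dy":0.025,"dz":0,"rx":0,"ry":0,"rz":0,"hand":0.07},{"dx":-0.03,"dy":0.025,"dz":0,"rx":0,"ry":0,"rz":0,"hand":0.07},{"dx":-0.03,"dy":0.025,"dz":0,"rx":0,"ry":0,"rz":0,"hand":0.07},{"dx":0,"dy":0,"dz":0,"rx":0,"ry":0,"rz":0,"hand":0.07},{"dx":0,"dy":0,"dz":0,"rx":0,"ry":0,"rz":0,"hand":0.07},{"dx":0,"dy":0,"dz":0,"rx":0,"ry":0,"rz":0,"hand":0.07}]'
python3 - <<'E'
from h import *
w=shot("wrist","w19"); s=shot("scene","s2")
x,y=30,0
cv2.imwrite("pics/fin.png",np.vstack([cv2.resize(w["frame"][:300,:,::-1],(560,300)),cv2.resize(s["frame"][150:310,130:430,::-1],(560,299),interpolation=cv2.INTER_CUBIC)]))
u=proj(w,[.532,.321,.085]);print(u)
for o in blobs(w,(0,0,0),(180,255,50),tuple(np.clip(np.r_[u-40,u+40].astype(int),0,559)),100): print(o[:3],plane(w,o[0],.085))
for o in blobs(w,(2,140,40),(18,255,255),(0,0,560,400)): print(o[:3],plane(w,o[0],.033),plane(w,o[0],.046))
E
```

```text
clock: 29.13
position: [0.4723, 0.2704, 0.2353]
ee_rot: [-0.001, 1.0, 0.008, 0.002]
contact_force: [-0.1, -1.1, -1.3]
width: 0.07
gripper_force: 0.0
clock: 29.63
position: [0.3827, 0.1939, 0.2342]
ee_rot: [-0.0, 1.0, 0.007, 0.001]
contact_force: [0.9, -0.2, 0.3]
width: 0.0701
gripper_force: 0.0
[126.6665902   7.2817012]
(array([127.2,  10.9]), 747.5, array([25., 39.])) [0.52950896 0.32093674 0.085     ]
(array([171.3, 136.4]), 1175.0, array([25., 50.])) [0.42649906 0.31365855 0.033     ] [0.42799636 0.30917827 0.046     ]
```

View pics/fin.png

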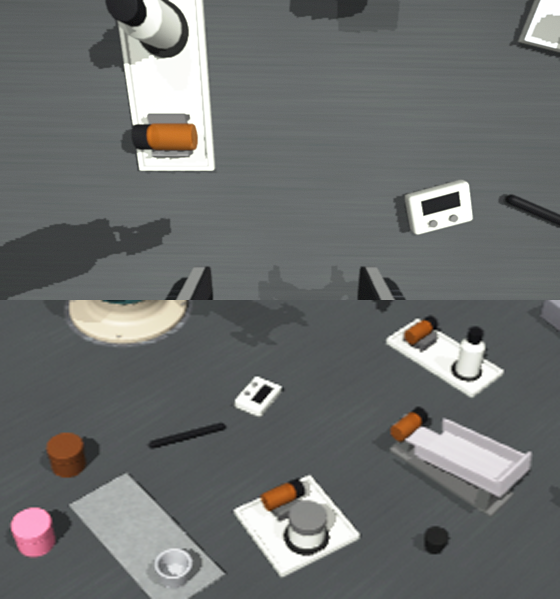

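The check picture shows both kits complete. Each vial lies in its cradle, the bottle stands centred on its pad (150,20) and the jar on its pad (307,530). The third vial is at the lane front (408,425) and the cup is untouched (172,565). Handing in.

```bash
python3 -c '
from rig import manip
print(manip.sign_off())'
```

```text
the job is handed in; nothing more can be done
None
```

The job is handed in at 29.6 s on the clock: both kits are made up, the third vial is at the lane's front and the steel cup was not moved; sign-off returned no verdict, so this rests on my last camera check.

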